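# Pack the damp box and set its vent

## Robot

A 6-joint arm with a two-finger parallel gripper is mounted at the origin on the work surface. World frame = base frame: x ahead of the robot, y to its left, z up, the work surface at z = 0. Lengths are in m, angles in degrees, forces in N, time in s.
With the tool pointing down it reaches from about 0.25 to 0.725 m from the base axis. Payload 9.7 kg.
Tool frame: the origin (TCP) lies between the finger pads; the fingertips stand 19 mm ahead of it and the grasp point (between the pads) is the TCP; x points along the fingers, y is the direction in which the jaws open and shut, and the axes are right-handed (so a half turn about x gives the same grasp; the last joint's range is limited). The gripper opens to 85 mm and grips with 20 to 120 N. Pads are 22 mm wide; open, the fingers measure 114 mm over their backs; the gripper's body (76 mm by 85 mm) begins 54 mm behind the grasp point. The pads swing forward as they close: fully open they stand 13 mm farther back than shut.
Start: joints at [-71.104, 4.979, 10.078, 95.1, 0, 90], TCP at [0.178, -0.52, 0.215] pointing down, gripper open.
Joint ranges: [-179.16, 179.16], [-48.56, 103.87], [-65.8, 70.77], [-126.05, 130.52], [-82.76, 87.17], [-180, 180]. Speed limits (degrees/s): [127.2, 127.2, 147.25, 180, 180, 180].

## Interface

Orientations are given as [roll, pitch, yaw] about the fixed x, y, z axes, in that order (R = Rz(yaw) Ry(pitch) Rx(roll)).
In Python, from workcell import bot gives the robot as it stands. The module is installed in compiled form; this text tells all that it offers.
- The arm moves only by the shell command python3 -m handwheel 'ROWS' [FORCE]. ROWS is JSON, a list of rows, each a list of 7 numbers: the turn, a rotation vector about the tool's x, y, z in degrees, then the shift along the tool's x, y, z in m, then the closure, from -1 (fully open) to 1 (shut), so that 0 is half open. In form: [[ax, ay, az, dx, dy, dz, fingers], ...]. A call has 1 to 20 rows; each row is the pose to reach, as a shift and turn from the pose commanded when the call began, along the tool's axes at that moment; what a row does not reach only later rows make up. A row lasts 1/8 s, in which the tool goes at most 62.5 mm and 10.7 degrees, less where a joint would pass 70% of its speed; a pose out of reach is approached as far as the arm can. A call with a gripper value outside its range is refused whole. The fingers move at their own pace and stop on an object; FORCE is the grip in N (left out, the last holds). Time passes only in rows, so rows that repeat a pose let the fingers close. It gives the time, the measured TCP pose, the force and the opening at its end, in the units of the state.
- bot.get_obs(): the state, without advancing time (a new reading comes with each control period).
- bot.camera(name): name is "side" or "top"; returns a dict with "frame" (384x512x3 uint8, red, green, blue), "fx", "fy", "cx", "cy" (pixels), "R" (3x3) and "t" (3): a world point X has camera coordinates R X + t. Camera axes: x right, y down, z forward; pixel columns grow to the right and rows downward; lengths in m; the calibration is good to about 2 mm. A picture is of the moment at which its call begins. There is no depth.
- bot.job_done(): hands the job in, once; it reports no verdict.
Trained networks look in a picture, given as the dict that the camera call returned (one of the last four; its "shot" number tells which), for a name from the list of things; names that differ only in an ending like _2 or _b are one class to them, and where a whole thing is asked for, a point or a joint stands for the part that bears it (a point fixed in the world has none). Each returns a list of dicts, best first, with "conf" (0 to 1); they miss things now and then, are a little off and sometimes report something else, mostly with a low value. They report only what shows in the picture. A call takes as long as a camera call. They do not tell look-alikes from the thing itself.
- bot.look_for(name, picture): "bbox" ([left, top, width, height] as shares, 0 to 1, of the picture: columns of its width, rows of its height, round what is visible of it).
- bot.tip_of(name, picture): "centre" ([column, row] as shares, 0 to 1, of the picture: columns of its width, rows of its height: a listed point, or the origin of a listed thing).
The state is a dict: "time": time; "q": joint angles; "qd": joint speeds; "joint_efforts": joint torques, N m; "ee_pos": TCP position; "tcp_rot": TCP orientation; "wrist_force": force on the tool from outside, world axes, zero at the start; "torque": the same for the moment, N m; "opening": finger opening in m.
Only numpy, scipy, OpenCV 4.12 (cv2) and the standard library are available. Lean on these libraries where they do the work, as an engineer would, in place of code of your own. Each camera call takes 0.05 s, during which the arm holds its last target.

## Task

Pack the vases for slow drying: lift the damp box's vent knob out of its notch and drop it into the notch beside the white tile (open), stand every vase upright inside the box, put the lid on, and with the vent still open press the lid down at its four corners, going round until it lies flush on the rim everywhere. Only then lift the vent knob over into the notch beside the blue tile (shut), fully down. Leave everything else on the table as it is.

Things in the scene. Friction and masses are not known exactly. Their poses are not given: they have to be found in the camera images.
- damp_tub: the damp box: a cream plastic tub, open on top, with a grey vent pod along its -x long side, fixed to the table. Origin: under the tub's centre, on the table; x across, y along, z up. Tub 149 x 246 mm outside, 125 (x) x 222 (y) mm inside, floor 5 mm and rim 80 mm above the table. The pod spans x = -165 to -75, y = +-107 mm and is 70 mm high
- rim (a point): centre of the tub's mouth, level with the rim, 80 mm above the table. On the rim near each corner (x = +-68, y = +-95 mm from here) a black rubber gasket piece, 10 x 36 mm, stands 6 mm proud; pressed through the lid it yields at about 8 N, stays where it is pushed, and is home when level with the rim
- comb (a point): middle of the aluminium comb's top on the vent pod (x = -115, y = 0 of the damp box, 85 mm above the table). The comb is 20 mm wide and runs along the damp box's y, with four notches 20 mm wide and 15 mm deep at y = -67.5, -22.5, 22.5 and 67.5 mm
- vent_slide (a joint): place of the vent knob along the comb in m, growing towards the damp box's +y; 0 = the start notch (y = -22.5 mm), the others at -0.045, 0.045 and 0.090; moves lightly, but only with the knob lifted clear of the comb
- vent_lift (a joint): lift of the vent knob in m: 0 = fully down in a notch, 0.015 or more = its tooth clears the comb, at most 0.032; it sinks by its own weight (about 1.4 N); set down between notches it rests on the comb at about 0.014
- vent_grip (a point): centre of the vent knob's upright red grip, 30 mm (damp box x) x 14 mm (along the comb) x 38 mm high, 113 mm above the table when down; on a black foot 36 x 30 x 6 mm, its underside 25 mm below this point. Under the foot a steel tooth, 14 mm along the comb, sits in the notch with 3 mm play either way. Both sides along the comb are clear
- mark_white (a point): top centre of the white glaze tile (26 x 30 x 6 mm), fixed on the pod 33 mm from the comb's centre line (to -x of the damp box), level along y with the notch that it marks: vent open. Axes as the damp box's
- mark_blue (a point): top centre of the blue tile, alike: marks the vent-shut notch
- mark_amber (a point): top centre of the amber tile, alike: marks a notch not used today
- lid_grip (a point): centre of the loose lid's white grip, a bar 16 mm (lid x) x 100 mm (lid y) x 36 mm high, its top 18 mm above this point. The lid is a teal plate 153 (x) x 250 (y) x 8 mm; plate top 18 mm, plate underside 26 mm below this point; under the plate a lip 113 x 208 x 5 mm goes into the tub's mouth with 6 to 7 mm play each side. 0.32 kg; fits either way round; starts flat on the table on its lip, right way up
- lid_corner_0 (a point): point on the underside of the lid's plate near its -x -y corner (x = +-64, y = +-95 mm from the lid's middle), straight below a yellow press dot on the plate's top, which is 8 mm higher; when the corner is fully home it is 80 mm above the table, on the rim
- lid_corner_1 (a point): point on the underside of the lid's plate near its -x +y corner (x = +-64, y = +-95 mm from the lid's middle), straight below a yellow press dot on the plate's top, which is 8 mm higher; when the corner is fully home it is 80 mm above the table, on the rim
- lid_corner_2 (a point): point on the underside of the lid's plate near its +x -y corner (x = +-64, y = +-95 mm from the lid's middle), straight below a yellow press dot on the plate's top, which is 8 mm higher; when the corner is fully home it is 80 mm above the table, on the rim
- lid_corner_3 (a point): point on the underside of the lid's plate near its +x +y corner (x = +-64, y = +-95 mm from the lid's middle), straight below a yellow press dot on the plate's top, which is 8 mm higher; when the corner is fully home it is 80 mm above the table, on the rim
- vase_0_mid (a point): vase 0, a small unfired tan clay bud vase, about 0.16 kg, standing upright; may be absent. This point is on its axis, 33 mm above its foot. 66 mm high: a straight body 46 mm across up to 54 mm, then a short neck 28 mm across; no opening to reach into. Gripped high (about 45 mm up), the hand stays clear of the tub's rim
- vase_1_mid (a point): vase 1, a small unfired pale clay bud vase, about 0.16 kg, standing upright; may be absent. This point is on its axis, 33 mm above its foot. 66 mm high: a straight body 46 mm across up to 54 mm, then a short neck 28 mm across; no opening to reach into. Gripped high (about 45 mm up), the hand stays clear of the tub's rim
- vase_2_mid (a point): vase 2, a small unfired tan clay bud vase, about 0.16 kg, standing upright; may be absent. This point is on its axis, 33 mm above its foot. 66 mm high: a straight body 46 mm across up to 54 mm, then a short neck 28 mm across; no opening to reach into. Gripped high (about 45 mm up), the hand stays clear of the tub's rim
- vase_3_mid (a point): vase 3, a small unfired pale clay bud vase, about 0.16 kg, standing upright; may be absent. This point is on its axis, 33 mm above its foot. 66 mm high: a straight body 46 mm across up to 54 mm, then a short neck 28 mm across; no opening to reach into. Gripped high (about 45 mm up), the hand stays clear of the tub's rim
- sponge: round yellow sponge block, 44 mm across, 22 mm high, among the vases; not part of the job; origin at its underside
- glaze_jar: amber glaze jar, 72 mm across, 105 mm high, at the far edge of the table; not part of the job; origin at its underside
- slip_jar: blue jar, 64 mm across, 90 mm high, at the far edge; not part of the job; origin at its underside
- wood_rib: flat wooden rib 60 x 110 x 8 mm, near right; not part of the job; origin at its underside
Mind the look-alikes: they are no part of the job. What is shaped like the part that bears vase_3_mid but green is not meant.

How it is judged (in metres and radians):
On the way, in this order (a step that is already met when the one before it is completed fails the run):
1. the vent knob is fully down in the notch beside the white tile (y of vent_grip in the frame of mark_white between -0.008 and 0.008 m and value of joint vent_lift below 0.003 m), for 0.2 s.
2. with the vent still open, all vases are upright in the box and the lid is pressed flush at all four corners (all of step 1 and x of vase_0_mid in the frame of damp_tub between -0.0625 and 0.0625 m and y of vase_0_mid in the frame of damp_tub between -0.111 and 0.111 m and z of vase_0_mid in the frame of damp_tub between 0.03 and 0.046 m and angle between each of vase_0_mid, vase_1_mid, vase_2_mid, vase_3_mid's own z axis and vertical below 0.25 rad and x of vase_1_mid in the frame of damp_tub between -0.0625 and 0.0625 m and y of vase_1_mid in the frame of damp_tub between -0.111 and 0.111 m and z of vase_1_mid in the frame of damp_tub between 0.03 and 0.046 m and x of vase_2_mid in the frame of damp_tub between -0.0625 and 0.0625 m and y of vase_2_mid in the frame of damp_tub between -0.111 and 0.111 m and z of vase_2_mid in the frame of damp_tub between 0.03 and 0.046 m and x of vase_3_mid in the frame of damp_tub between -0.0625 and 0.0625 m and y of vase_3_mid in the frame of damp_tub between -0.111 and 0.111 m and z of vase_3_mid in the frame of damp_tub between 0.03 and 0.046 m and z of lid_corner_0 in the frame of damp_tub between 0.075 and 0.0825 m and z of lid_corner_1 in the frame of damp_tub between 0.075 and 0.0825 m and z of lid_corner_2 in the frame of damp_tub between 0.075 and 0.0825 m and z of lid_corner_3 in the frame of damp_tub between 0.075 and 0.0825 m and horizontal distance between lid_grip and damp_tub below 0.02 m), for 0.2 s.
3. the vent knob is fully down in the notch beside the blue tile (y of vent_grip in the frame of mark_blue between -0.008 and 0.008 m and value of joint vent_lift below 0.003 m), for 0.2 s.
At the end, for the whole second after the job is handed in: Every vase present stands inside the tub within 0.25 rad of upright; the lid lies on the tub with all four corners within 2.5 mm of the rim; the vent knob is in the notch beside the blue tile (within 8 mm along the comb, lifted less than 3 mm) (all of step 3 and x of vase_0_mid in the frame of damp_tub between -0.0625 and 0.0625 m and y of vase_0_mid in the frame of damp_tub between -0.111 and 0.111 m and z of vase_0_mid in the frame of damp_tub between 0.03 and 0.046 m and angle between each of vase_0_mid, vase_1_mid, vase_2_mid, vase_3_mid's own z axis and vertical below 0.25 rad and x of vase_1_mid in the frame of damp_tub between -0.0625 and 0.0625 m and y of vase_1_mid in the frame of damp_tub between -0.111 and 0.111 m and z of vase_1_mid in the frame of damp_tub between 0.03 and 0.046 m and x of vase_2_mid in the frame of damp_tub between -0.0625 and 0.0625 m and y of vase_2_mid in the frame of damp_tub between -0.111 and 0.111 m and z of vase_2_mid in the frame of damp_tub between 0.03 and 0.046 m and x of vase_3_mid in the frame of damp_tub between -0.0625 and 0.0625 m and y of vase_3_mid in the frame of damp_tub between -0.111 and 0.111 m and z of vase_3_mid in the frame of damp_tub between 0.03 and 0.046 m and z of lid_corner_0 in the frame of damp_tub between 0.075 and 0.0825 m and z of lid_corner_1 in the frame of damp_tub between 0.075 and 0.0825 m and z of lid_corner_2 in the frame of damp_tub between 0.075 and 0.0825 m and z of lid_corner_3 in the frame of damp_tub between 0.075 and 0.0825 m and horizontal distance between lid_grip and damp_tub below 0.02 m and velocity of joint vent_lift below 0.01 m/s); the robot touches nothing.
It fails at once if the sponge is pushed more than 8 cm, or a jar or the wooden rib more than 4 cm (distance of sponge from where it was at the start of the episode above 0.08 m or distance of any of glaze_jar, slip_jar, wood_rib from where it was at the start of the episode above 0.04 m).
It fails at once if a jar is knocked over (angle between any of glaze_jar, slip_jar's own z axis and vertical above 0.6 rad).
Of vase_0, vase_1, vase_2, vase_3 only 2 to 4 are there at a start; the rules pass over those that are not, and their reading is None.
At some moment in a run one of vase_0, vase_1, vase_2, vase_3 may be knocked a few centimetres aside while the robot is not near it.
It also fails if it takes over 210 s, if anything falls off the work surface, if the arm or the gripper's body presses on something with over 40 N, if the wrist force passes 120 N, or if a joint passes its speed limit or range.

## Working session

There is one attempt and no reset: what is moved stays moved. The work goes in short steps, Python scripts to look and compute and a shell command to move; the robot and the scene stay as the last step left them, time stands still between calls to the robot, and variables do not carry over. Pictures are saved under pics/ and viewed, and the job is handed in when it is done.

```bash
mkdir -p pics; python3 - <<'E'
from workcell import bot
import cv2
o=bot.get_obs(); print({k:o[k] for k in o})
for n in("side","top"):
    p=bot.camera(n); cv2.imwrite(f"pics/{n}0.png",cv2.resize(p["frame"][:,:,::-1],(768,576),interpolation=cv2.INTER_CUBIC))
    print(n,p["shot"],p["fx"],p["cx"],p["R"],p["t"])
E
```

```text
{'time': 0.0, 'q': array([-7.11061016e+01,  5.01228563e+00,  1.00325407e+01,  9.50994776e+01,
        1.25196721e-03,  9.00003767e+01]), 'qd': array([-0.00326162, -0.06043615, -0.04384504, -0.07762294,  0.02922792,
        0.00096693]), 'joint_efforts': array([ 1.40162065e-04, -5.20394683e+01,  4.64800787e+01,  1.64504122e-02,
        2.79044990e-06,  9.65467599e-07]), 'ee_pos': array([ 0.17802054, -0.52011584,  0.21385458]), 'tcp_rot': array([-90.90500167,  89.92076752, 107.98851913]), 'wrist_force': array([-0.78034244, -0.29248132, -0.12502813]), 'torque': array([-0.02949196,  0.01969187,  0.01037897]), 'opening': 0.08573221277114912}
side 1 386.3925289636313 256.15516279786067 [[-0.85938166 -0.51133353  0.00108826]
 [-0.26683709  0.44664691 -0.85399327]
 [ 0.43618932 -0.73419654 -0.52028291]] [0.40689297 0.2879138  0.67842558]
top 2 411.17827911870035 260.7068336301812 [[ 0.01526461 -0.99959365  0.02407343]
 [-0.98742243 -0.01885921 -0.15697542]
 [ 0.15736564 -0.02137448 -0.98730906]] [-0.17348708  0.5829714   1.19030803]
```

View pics/side0.png

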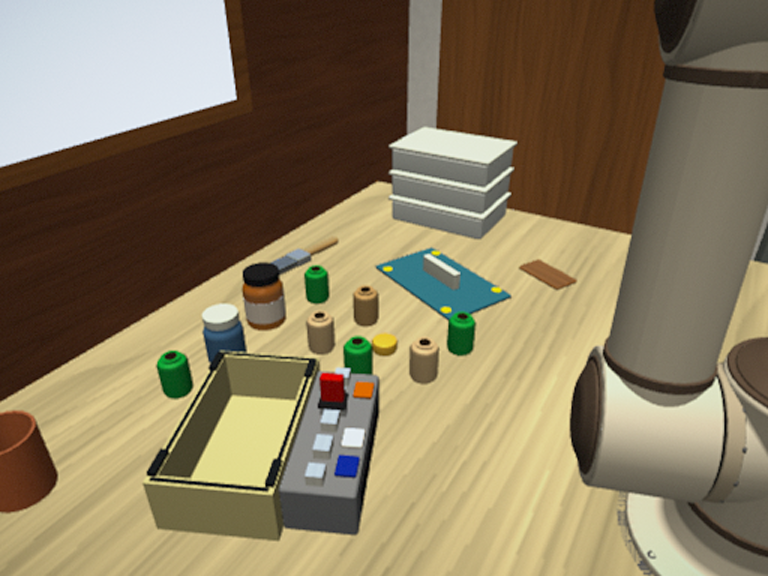

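View pics/top0.png

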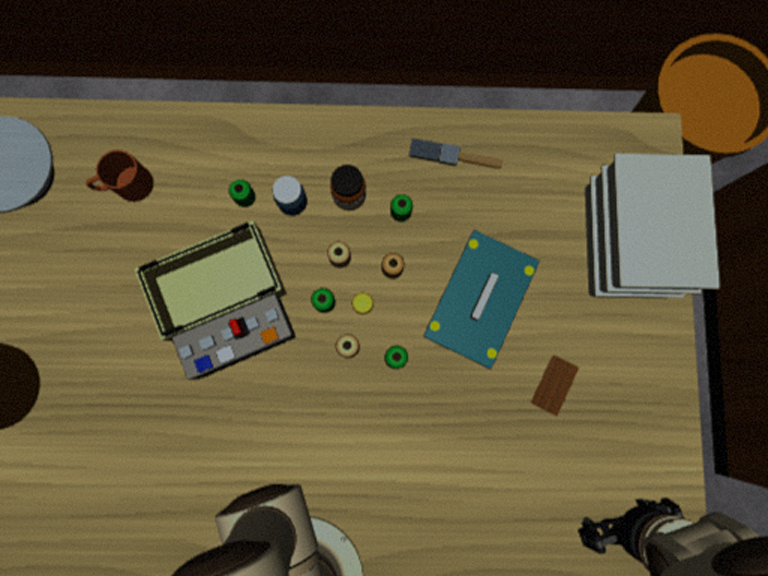

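Top view: the box is at left (210,290 of 768x576) with the red knob at (237,327). White tile at (225,353), blue at (204,364), amber at (269,335). There are three vases: pale at (339,253) and (347,345), tan at (393,264). The green ones are look-alikes. The lid is at (484,297).

```bash
cat > h.py <<'E'
from workcell import bot
import numpy as np, cv2
from scipy.spatial.transform import Rotation as Rn
np.set_printoptions(precision=4,suppress=True)
def ray(p,uv):
    K=np.array(p["R"]); t=np.array(p["t"])
    d=K.T@np.array([(uv[0]-p["cx"])/p["fx"],(uv[1]-p["cy"])/p["fy"],1.]); return -K.T@t,d
def atz(p,uv,z):
    c,d=ray(p,uv); return c+d*(z-c[2])/d[2]
def proj(p,X):
    c=np.array(p["R"])@X+np.array(p["t"]); return np.array([p["fx"]*c[0]/c[2]+p["cx"],p["fy"]*c[1]/c[2]+p["cy"]])
def tri(ps,uvs):
    A=np.zeros((3,3));b=np.zeros(3)
    for p,uv in zip(ps,uvs):
        c,d=ray(p,uv); d=d/np.linalg.norm(d); M=np.eye(3)-np.outer(d,d);A+=M;b+=M@c
    return np.linalg.solve(A,b)
def tips(name,p,mn=0.2):
    return [(np.array(r["centre"])*[512,384],r["conf"]) for r in bot.tip_of(name,p) if r["conf"]>=mn]
def pics():
    return bot.camera("side"),bot.camera("top")
def Rdown(yaw_open):
    # tool x down, tool y along world direction yaw_open (deg)
    a=np.radians(yaw_open); x=np.array([0,0,-1.]); y=np.array([np.cos(a),np.sin(a),0]); return np.array([x,y,np.cross(x,y)]).T
def save(p,fn,box=None,s=1.5):
    f=p["frame"][:,:,::-1]
    if box: f=f[box[1]:box[3],box[0]:box[2]]
    cv2.imwrite("pics/"+fn,cv2.resize(f,None,fx=s,fy=s,interpolation=cv2.INTER_CUBIC))
def delta(X,yaw,ref=None):
    """row from present pose to X with jaws along yaw (mod 180, nearest)"""
    o=bot.get_obs(); R=Rn.from_euler("xyz",o["tcp_rot"],degrees=True).as_matrix()
    best=None
    for k in(0,180):
        rv=Rn.from_matrix(R.T@Rdown(yaw+k)).as_rotvec(degrees=True)
        if best is None or np.linalg.norm(rv)<np.linalg.norm(best): best=rv
    return best, R.T@(np.array(X)-o["ee_pos"])
E
python3 - <<'E'
from h import *
s,t=pics()
for n in["damp_tub","rim","comb","vent_grip","mark_white","mark_blue","mark_amber","lid_grip","lid_corner_0","vase_0_mid","sponge","glaze_jar","slip_jar","wood_rib"]:
    z={"damp_tub":0,"rim":.08,"comb":.085,"vent_grip":.113,"lid_grip":.031,"lid_corner_0":.005,"vase_0_mid":.033}.get(n,.076 if "mark" in n else 0)
    for nm,p in(("s",s),("t",t)):
        print(n,nm,[(np.round(a,1).tolist(),round(c,2),np.round(atz(p,a,z)[:2],4).tolist()) for a,c in tips(n,p)])
E
```

```text
damp_tub s [([167.0, 306.2], 0.61, [0.5661, 0.1966])]
damp_tub t [([143.6, 190.1], 0.6, [0.5705, 0.1986])]
rim s [([159.5, 275.9], 0.6, [0.572, 0.1974])]
rim t [([138.5, 181.5], 0.63, [0.5843, 0.1938])]
comb s [([220.3, 275.1], 0.75, [0.4697, 0.14]), ([329.5, 191.9], 0.73, [0.406, -0.2579]), ([241.7, 259.2], 0.27, [0.4594, 0.0806])]
comb t [([178.1, 224.8], 0.65, [0.4601, 0.0721]), ([150.5, 223.6], 0.55, [0.4622, 0.1509])]
vent_grip s [([222.4, 258.9], 0.62, [0.4734, 0.1257]), ([220.0, 277.0], 0.35, [0.4488, 0.1682]), ([246.7, 203.8], 0.34, [0.5365, -0.0625])]
vent_grip t [([155.0, 219.8], 0.5, [0.4713, 0.1322])]
mark_white s [([234.5, 287.0], 0.48, [0.4344, 0.1449]), ([367.0, 185.5], 0.2, [0.3361, -0.3564])]
mark_white t [([147.9, 236.6], 0.64, [0.4255, 0.1583])]
mark_blue s [([230.1, 308.6], 0.71, [0.4122, 0.1925]), ([237.0, 287.6], 0.22, [0.4295, 0.1438])]
mark_blue t [([135.1, 240.1], 0.58, [0.4149, 0.1941])]
mark_amber s [([239.1, 257.7], 0.45, [0.4722, 0.0707])]
mark_amber t [([179.2, 222.1], 0.6, [0.4684, 0.0709]), ([244.8, 198.7], 0.49, [0.54, -0.1169]), ([256.0, 176.3], 0.31
[... 521 characters left out ...]
0.58, [0.4743, 0.1731])]
vase_0_mid s []
vase_0_mid t []
sponge s [([255.3, 230.9], 0.7, [0.5432, -0.1128]), ([159.9, 273.1], 0.27, [0.6455, 0.1315])]
sponge t [([322.9, 194.7], 0.69, [0.5666, -0.3597]), ([243.8, 201.5], 0.45, [0.5407, -0.1128])]
glaze_jar s [([178.2, 209.9], 0.83, [0.7788, -0.0863])]
glaze_jar t [([233.4, 131.1], 0.84, [0.7661, -0.0747])]
slip_jar s [([154.5, 238.5], 0.83, [0.7441, 0.0443])]
slip_jar t [([196.6, 135.7], 0.66, [0.7483, 0.0417]), ([137.3, 184.1], 0.48, [0.5891, 0.2192])]
wood_rib s [([366.4, 183.7], 0.75, [0.371, -0.5024]), ([164.4, 305.0], 0.34, [0.5728, 0.1969])]
wood_rib t [([370.6, 255.0], 0.59, [0.3825, -0.5049]), ([139.5, 186.3], 0.47, [0.5822, 0.212])]
```

```bash
python3 - <<'E'
from h import *
s,t=pics()
save(t,"t1.png",(80,140,290,270),3.7); save(s,"s1.png",(90,130,350,370),2.4)
for nm,p in(("s",s),("t",t)):
    for n in("vase_0_mid","vase_1_mid"):
        print(nm,n,[(np.round(a,1).tolist(),round(c,2),np.round(atz(p,a,.033)[:2],4).tolist()) for a,c in tips(n,p,0)])
    hsv=cv2.cvtColor(p["frame"],cv2.COLOR_RGB2HSV)
    H,S,V=[hsv[:,:,i].astype(int) for i in range(3)]
    for cn,m in dict(red=((H<4)|(H>176))&(S>200),blue=(abs(H-118)<8)&(S>150),orange=(abs(H-11)<4)&(S>200)&(V>120),yellow=(abs(H-27)<5)&(S>190)&(V>100),teal=(abs(H-95)<8)&(S>140)).items():
        n,l,st,ce=cv2.connectedComponentsWithStats(m.astype(np.uint8))
        print(nm,cn,[(np.round(ce[i],1).tolist(),int(st[i,4])) for i in range(1,n) if st[i,4]>15])
E
```

```text
s vase_0_mid []
s vase_1_mid [([276.7, 243.2], 0.77, [0.453, -0.0592]), ([297.9, 209.8], 0.68, [0.4714, -0.2124])]
s red [([221.0, 258.1], 271)]
s blue [([230.9, 310.4], 188)]
s orange [([166.7, 193.7], 35), ([180.9, 192.3], 18), ([242.1, 260.0], 64)]
s yellow [([297.0, 206.0], 17), ([256.1, 226.7], 98)]
s teal [([294.9, 190.1], 1508)]
t vase_0_mid [([321.1, 195.7], 0.7, [0.5588, -0.3483])]
t vase_1_mid [([229.9, 229.4], 0.59, [0.452, -0.0736])]
t red [([157.0, 218.0], 64)]
t blue [([135.1, 242.1], 85)]
t orange []
t yellow []
t teal [([196.0, 137.9], 20), ([322.4, 198.1], 2799)]
```

```bash
ls pics
```

```text
s1.png
side0.png
t1.png
top0.png
```

View pics/t1.png

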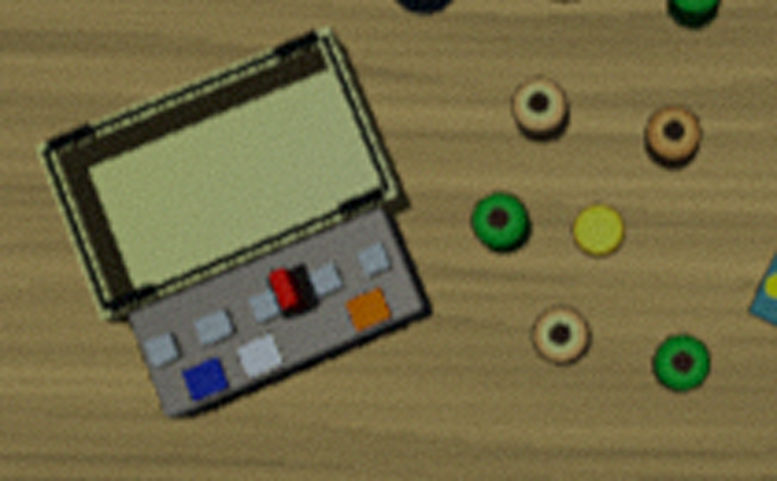

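View pics/s1.png

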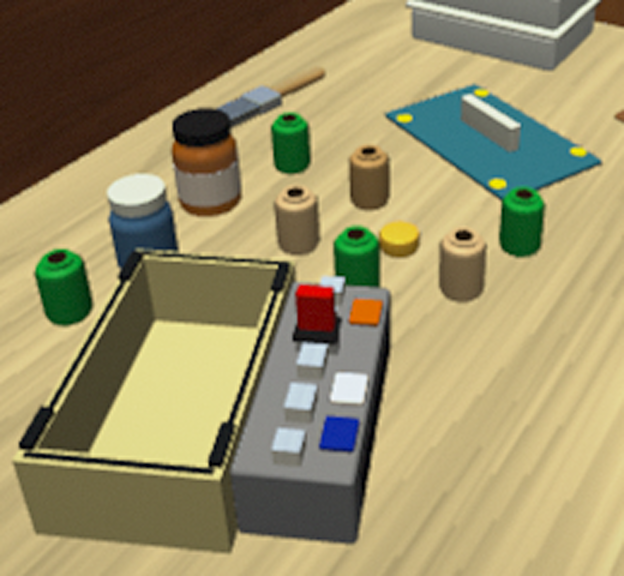

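```bash
cat > fit.py <<'E'
from h import *
from scipy.optimize import least_squares
s,t=pics()
T=lambda u,v:np.array([80+(u+.5)/3.7-.5,140+(v+.5)/3.7-.5]); S=lambda u,v:np.array([90+(u+.5)/2.4-.5,130+(v+.5)/2.4-.5])
Q=lambda u,v:np.array([(u+.5)/1.5-.5,(v+.5)/1.5-.5])
B=[(t,T(325,28),(.0745,-.123,.08)),(t,T(43,150),(.0745,.123,.08)),(t,T(107,318),(-.0745,.123,.08)),
(t,T(205,379),(-.148,.0675,.076)),(t,T(259,355),(-.148,.0225,.076)),(t,T(369,309),(-.148,-.0675,.076)),(t,T(282,289),(-.115,-.0225,.132)),
(s,S(20,463),(.0745,.123,.08)),(s,S(232,473),(-.0745,.123,.08)),(s,S(340,434),(-.148,.0675,.076)),(s,S(350,388),(-.148,.0225,.076)),(s,S(367,312),(-.148,-.0675,.076)),(s,S(316,309),(-.115,-.0225,.113))]
L=[(t,Q(473,244),(.064,.095,.013)),(t,Q(530,270),(.064,-.095,.013)),(t,Q(491,353),(-.064,-.095,.013)),(t,Q(435,326),(-.064,.095,.013)),
(s,Q(388,268),(.064,.095,.013)),(s,Q(436,253),(.064,-.095,.013)),(s,Q(497,290),(-.064,-.095,.013)),(s,Q(446,310),(-.064,.095,.013))]
L2=[(p,uv,(b[1]/95*64*0+ (b[0]) ,b[1],b[2])) for p,uv,b in L]
def fit(D,x0):
    f=lambda x:np.concatenate([proj(p,np.r_[x[0]+np.cos(x[2])*b[0]-np.sin(x[2])*b[1],x[1]+np.sin(x[2])*b[0]+np.cos(x[2])*b[1],b[2]])-uv for p,uv,b in D])
    r=least_squares(f,x0,loss="soft_l1"); return r.x,f(r.x).reshape(-1,2)
if __name__=="__main__":
    x,r=fit(B,[.57,.2,.3]); print("box",x,np.degrees(x[2]));print(r)
    for nm,D in(("lid",L),):
        for y0 in(0,.5,-.5,1,2):
            x,r=fit([(p,u,b) for p,u,b in D],[.56,-.35,y0]);print(nm,x,np.degrees(x[2]),np.abs(r).max())
        # dots raw
        print([atz(p,u,.013)[:2] for p,u,b in D])
    for a,b in(((539,103),(295,189)),((674,131),(369,152)),((561,334),(463,236))):
        print("vase",tri((s,t),(S(*b),T(*a))),atz(t,T(*a),.066)[:2],atz(s,S(*b),.066)[:2])
E
python3 fit.py
```

```text
box [0.5706 0.1932 0.4315] 24.725809222098338
[[ 0.8238 -0.2957]
 [-1.8763 -0.4686]
 [-1.0308  1.1513]
 [ 0.4433  0.504 ]
 [ 0.6031  0.5913]
 [ 0.0961  0.3494]
 [ 0.3857  0.0486]
 [-2.8942 -0.1151]
 [-4.1223  3.4469]
 [ 0.6922 -0.9781]
 [ 0.3738 -0.5482]
 [-0.1301 -0.9168]
 [ 0.4072 -0.2743]]
lid [ 0.5461 -0.3548 -0.1522] -8.720393441382404 22.52220301279931
lid [ 0.5461 -0.3548 -0.1522] -8.720393274414846 22.522203098768728
lid [ 0.5461 -0.3548 -0.1522] -8.720393250123184 22.522203070641865
lid [ 0.5461 -0.3548 -0.1522] -8.720392646492131 22.52220331360087
lid [ 0.556  -0.3529  1.9841] 113.67947083665915 73.19729863446636
[array([ 0.6662, -0.3339]), array([ 0.6133, -0.4526]), array([ 0.4404, -0.3694]), array([ 0.4933, -0.255 ]), array([ 0.666 , -0.3379]), array([ 0.6102, -0.4503]), array([ 0.4377, -0.3707]), array([ 0.4923, -0.2544])]
vase [ 0.6331 -0.0569  0.0705] [ 0.6339 -0.0567] [ 0.6375 -0.0623]
vase [ 0.6127 -0.1662  0.0652] [ 0.6131 -0.1659] [ 0.6113 -0.1652]
vase [ 0.449  -0.0793  0.0655] [ 0.449  -0.0793] [ 0.4488 -0.0787]
```

```bash
cat > ov.py <<'E'
from h import *
from fit import fit,B,L,s,t
import sys
x=[float(v) for v in sys.argv[1:4]]; tag=sys.argv[4]
x[2]=np.radians(x[2])
W=lambda b:np.r_[x[0]+np.cos(x[2])*b[0]-np.sin(x[2])*b[1],x[1]+np.sin(x[2])*b[0]+np.cos(x[2])*b[1],b[2]]
for nm,p,bx in(("t",t,(80,140,220,260)),("s",s,(90,220,260,370))):
    f=p["frame"][:,:,::-1].copy(); f=cv2.resize(f,None,fx=4.5,fy=4.5,interpolation=cv2.INTER_CUBIC)
    def poly(pts,c):
        q=np.array([(proj(p,W(b))+.5)*4.5 for b in pts]); cv2.polylines(f,[np.round(q).astype(int)],True,c,1)
    r=lambda cx,cy,w,h,z:[(cx+i*w/2,cy+j*h/2,z) for i,j in((-1,-1),(1,-1),(1,1),(-1,1))]
    poly(r(0,0,.149,.246,.08),(0,255,0));poly(r(0,0,.149,.246,.0),(0,255,255));poly(r(0,0,.125,.222,.08),(255,0,255));poly(r(0,0,.125,.222,.005),(255,0,0))
    poly(r(-.12,0,.09,.214,.07),(0,0,255))
    for y in(.0675,.0225,-.0675): poly(r(-.148,y,.026,.03,.076),(0,255,0))
    poly(r(-.115,-.0225,.03,.014,.132),(255,255,0))
    a=(np.array(bx)*4.5).astype(int); cv2.imwrite(f"pics/ov_{tag}_{nm}.png",f[a[1]:a[3],a[0]:a[2]])
E
python3 ov.py .5706 .1932 24.73 a
```

```text
(no output)
```

View pics/ov_a_t.png

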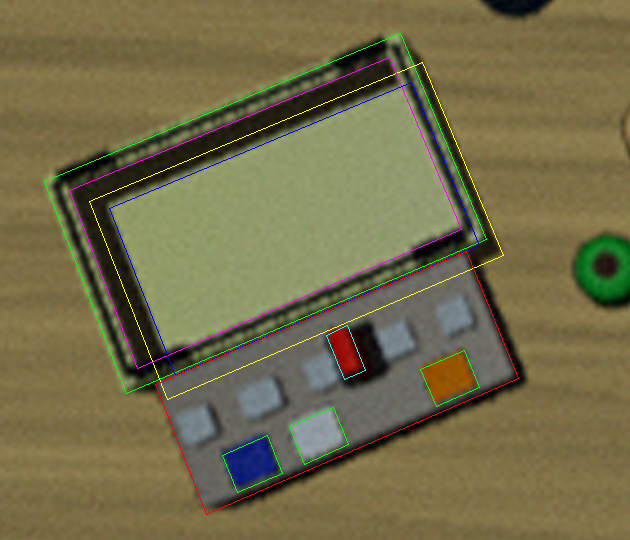

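View pics/ov_a_s.png

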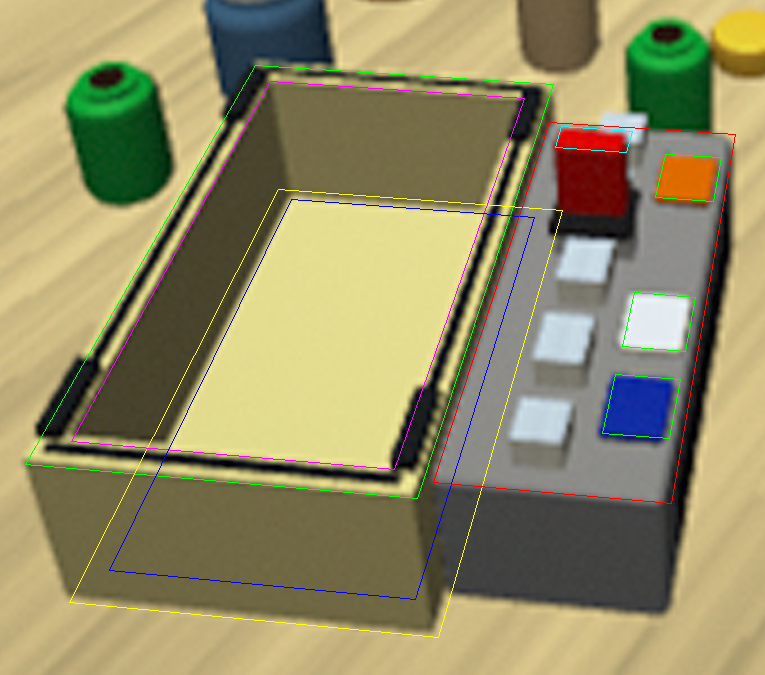

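```bash
cat > to.py <<'E'
from h import *
import sys
a=[float(v) for v in sys.argv[1:]]
o=bot.get_obs();print("t",o["time"],"pos",o["ee_pos"],"q",np.round(o["q"],1),"F",o["wrist_force"],"open",round(o["opening"],4))
R=Rn.from_euler("xyz",o["tcp_rot"],degrees=True).as_matrix();print("jaw dir",np.degrees(np.arctan2(R[1,1],R[0,1])))
if len(a)>=4: print("row",*delta(a[:3],a[3]))
E
cat > bx.py <<'E'
import numpy as np,sys
c=np.array([.5706,.1932]);a=np.radians(24.73)
def W(x,y): return c+np.array([np.cos(a)*x-np.sin(a)*y,np.sin(a)*x+np.cos(a)*y])
if __name__=="__main__": print(W(float(sys.argv[1]),float(sys.argv[2])))
E
python3 bx.py -.115 -.0225; python3 bx.py -.115 .0225;python3 bx.py -.115 .0675; python3 to.py .4755 .1247 .19 114.7
```

```text
[0.47555945 0.12465408]
[0.45673402 0.1655271 ]
[0.4379086  0.20640011]
t 2.1 pos [ 0.1781 -0.5203  0.2146] q [-71.1   5.   10.1  95.1   0.   90. ] F [0.6891 0.0105 0.5253] open 0.0858
jaw dir -71.10572830510368
row [-5.8057 -0.0015  0.0026] [ 0.0246 -0.514  -0.4902]
```

```bash
python3 -m handwheel '[[-93,0,0,0,-0.25,-0.24,-1],[-93,0,0,0,-0.25,-0.24,-1],[-93,0,0,0,-0.25,-0.24,-1],[-93,0,0,0,-0.25,-0.24,-1],[-93,0,0,0,-0.25,-0.24,-1],[-93,0,0,0,-0.25,-0.24,-1],[-93,0,0,0,-0.25,-0.24,-1],[-93,0,0,0,-0.25,-0.24,-1],[-93,0,0,0,-0.25,-0.24,-1],[-93,0,0,0,-0.25,-0.24,-1]]' 30; python3 to.py .4755 .1247 .19 114.7
```

```text
time: 3.35
ee_pos: [0.3242, -0.2061, 0.2147]
tcp_rot: [27.7, 90.0, -40.5]
wrist_force: [-0.0, 0.1, -1.3]
opening: 0.0853
t 3.35 pos [ 0.3242 -0.2061  0.2147] q [-32.4 -17.5 -10.4  97.1  -0.   35.7] F [-0.0093  0.102  -1.2608] open 0.0853
jaw dir 21.850815151940203
row [87.1508  0.0054 -0.0159] [ 0.0247  0.2635 -0.2507]
```

```bash
python3 -m handwheel '[[-92.85,0,0,0.02,0.2635,-0.2507,-1],[-92.85,0,0,0.02,0.2635,-0.2507,-1],[-92.85,0,0,0.02,0.2635,-0.2507,-1],[-92.85,0,0,0.02,0.2635,-0.2507,-1],[-92.85,0,0,0.02,0.2635,-0.2507,-1],[-92.85,0,0,0.02,0.2635,-0.2507,-1],[-92.85,0,0,0.02,0.2635,-0.2507,-1],[-92.85,0,0,0.02,0.2635,-0.2507,-1],[-92.85,0,0,0.02,0.2635,-0.2507,-1],[-92.85,0,0,0.02,0.2635,-0.2507,-1],[-92.85,0,0,0.02,0.2635,-0.2507,-1]]' 30; python3 to.py .4755 .1247 .118 114.7
```

```text
time: 4.72
ee_pos: [0.4752, 0.1247, 0.1946]
tcp_rot: [13.4, 90.0, 37.9]
wrist_force: [-0.2, 0.1, -0.2]
opening: 0.085
t 4.725 pos [0.4752 0.1247 0.1946] q [14.7 -3.4 -0.6 92.8  0.  -9.8] F [-0.1654  0.0631 -0.1769] open 0.085
jaw dir 114.50895071826889
row [-0.191   0.0037 -0.0009] [ 0.0766 -0.0001  0.0002]
```

```bash
python3 -m handwheel '[[0,0,0,0.04,0,0,-1],[0,0,0,0.0766,0,0,-1],[0,0,0,0.0766,0,0,-1],[0,0,0,0.0766,0,0,0.7],[0,0,0,0.0766,0,0,0.7],[0,0,0,0.0766,0,0,0.9],[0,0,0,0.0766,0,0,0.9]]' 30; python3 - <<'E'
from h import *
s,t=pics(); save(s,"s2.png",(120,130,320,340),2.8); save(t,"t2.png",(80,140,290,270),3.7)
E
```

```text
time: 5.6
ee_pos: [0.4755, 0.1248, 0.1185]
tcp_rot: [-7.6, 90.0, 17.2]
wrist_force: [-0.4, -0.5, 0.6]
opening: 0.0122
```

View pics/s2.png

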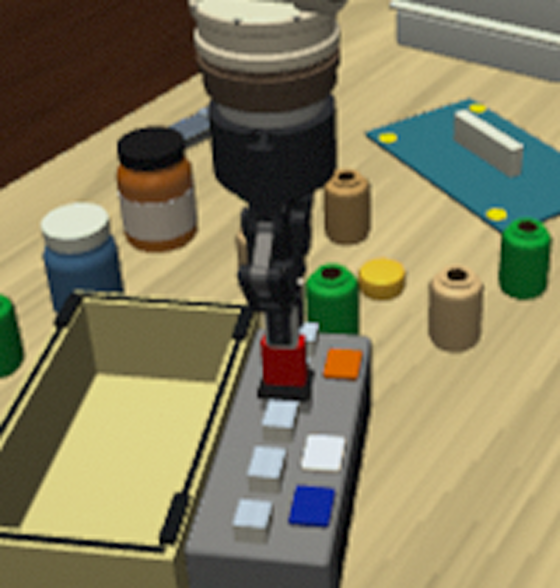

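```bash
python3 -m handwheel '[[0,0,0,-0.012,0,0,0.9],[0,0,0,-0.024,0,0,0.9],[0,0,0,-0.024,0,0,0.9],[0,0,0,-0.024,0.022,0,0.9],[0,0,0,-0.024,0.045,0,0.9],[0,0,0,-0.024,0.045,0,0.9],[0,0,0,-0.024,0.045,0,0.9]]'; python3 - <<'E'
from h import *
s,t=pics(); save(s,"s3.png",(120,130,320,340),2.8)
E
python3 to.py .45673 .16553 .118 114.7
```

```text
time: 6.58
ee_pos: [0.4565, 0.1654, 0.1419]
tcp_rot: [-98.3, 90.0, -73.5]
wrist_force: [-0.4, -0.4, 0.2]
opening: 0.0041
t 6.675 pos [0.4567 0.1651 0.1419] q [19.9 -4.7 -7.7 87.  -0.  -4.8] F [-0.394   0.409   0.4735] open 0.0046
jaw dir 114.71428357818392
row [ 0.0143 -0.001   0.008 ] [0.0239 0.0004 0.0002]
```

View pics/s3.png

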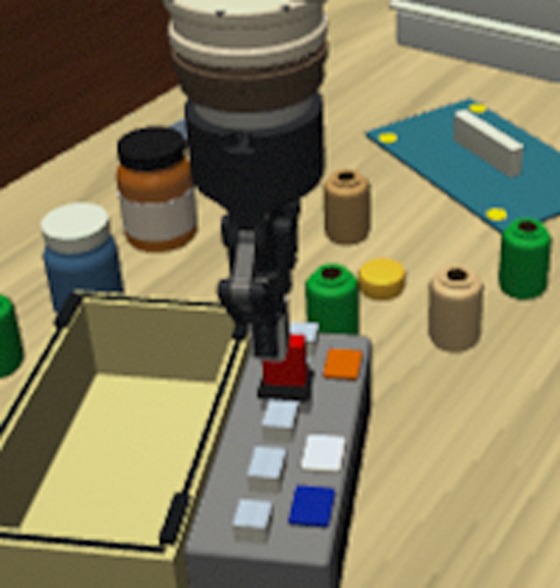

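```bash
python3 - <<'E'
from h import *
s,t=pics(); save(t,"t3.png",(100,160,230,260),6)
print(proj(t,np.array([.4755,.1247,.132])),proj(s,np.array([.4755,.1247,.132])), proj(s,bot.get_obs()["ee_pos"]))
E
```

```text
[156.2183 217.8232] [221.3487 250.4334] [216.6208 262.1925]
```

View pics/t3.png

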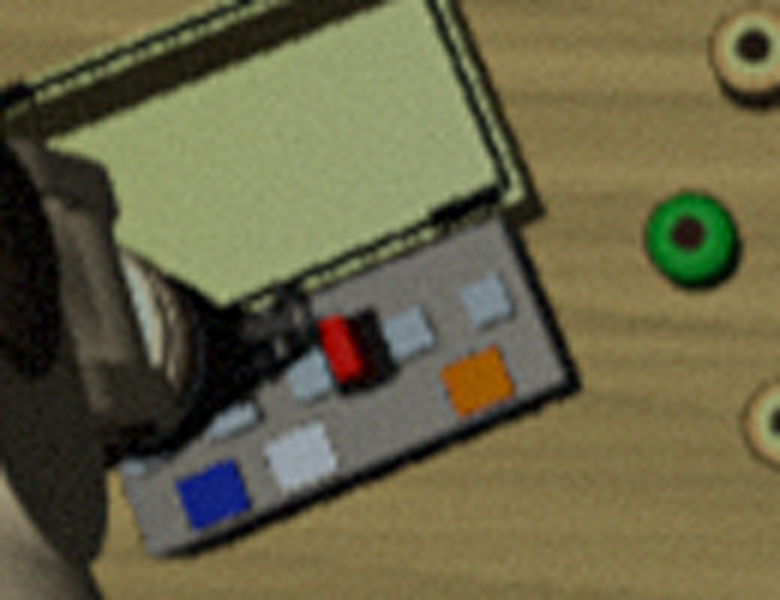

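View pics/t2.png

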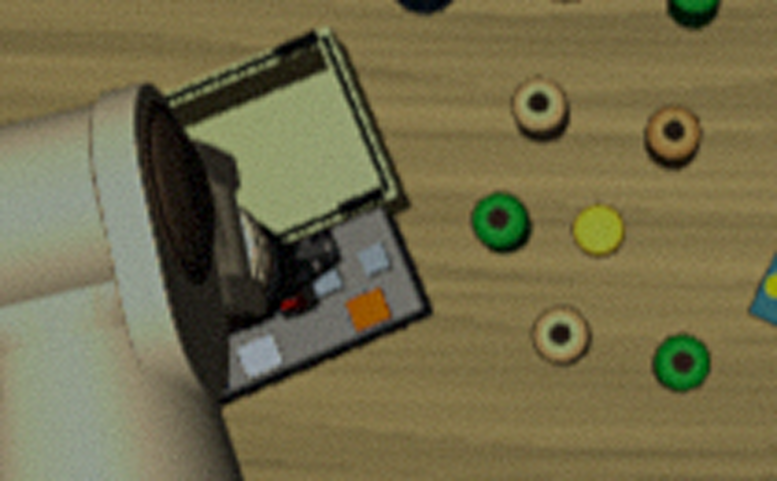

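```bash
python3 - <<'E'
from h import *
s,t=pics(); 
for z in(.123,.142,.16,.2): 
  X=np.array([.4567,.1651,z]); print(z,(proj(t,X)-[100,160])*6,(proj(s,X)-[120,130])*2.8)
print(bot.tip_of("vent_grip",t)[:2])
save(s,"s4.png",(170,130,270,280),4)
E
```

```text
0.123 [251.4006 387.7461] [272.0576 392.6859]
0.142 [240.4536 385.1549] [270.5091 370.0154]
0.16 [229.7386 382.6186] [269.0002 347.9239]
0.2 [204.6425 376.6783] [265.4919 296.5608]
[{'centre': [0.3037, 0.5755], 'conf': 0.56}]
```

View pics/s4.png

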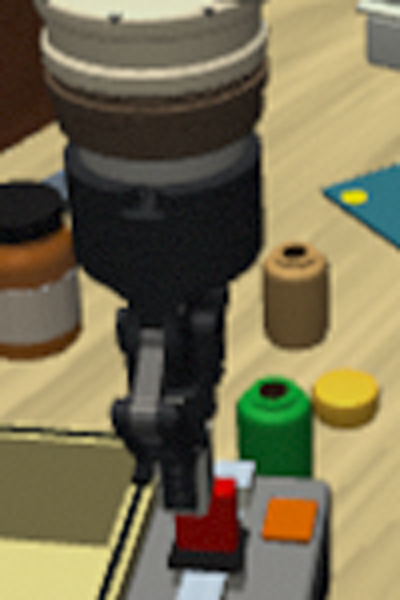

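```bash
python3 - <<'E'
from h import *
s,t=pics()
for z in(.195,.2146,.27): print(proj(t,np.array([.178,-.52,z]))*1.5)
im=cv2.imread("pics/top0.png"); cv2.imwrite("pics/top0c.png",cv2.resize(im[440:576,540:760],None,fx=3.5,fy=3.5))
print(-np.array(t["R"]).T@t["t"])
E
```

```text
[601.4536 507.3381]
[605.7407 509.8442]
[618.7903 517.4724]
[ 0.391  -0.137   1.2709]
```

View pics/top0c.png

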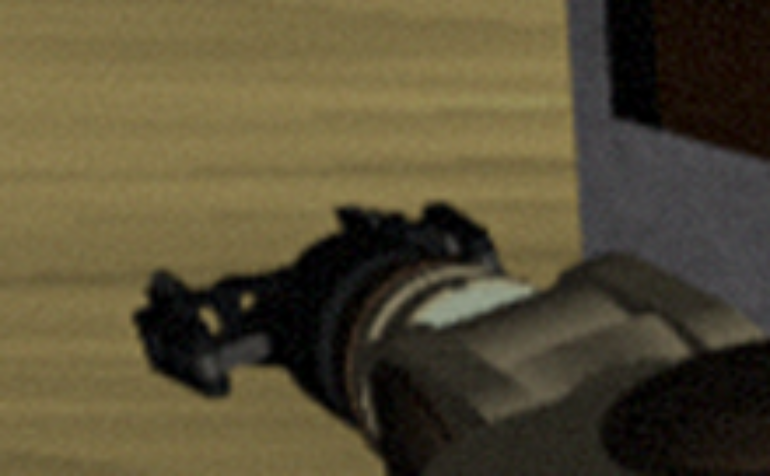

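```bash
python3 -m handwheel '[[0,0,0,-0.06,-0.08,0,-1],[0,0,0,-0.1,-0.16,0,-1],[0,0,0,-0.1,-0.16,0,-1],[0,0,0,-0.1,-0.16,0,-1],[0,0,0,-0.1,-0.16,0,-1],[0,0,0,-0.1,-0.16,0,-1],[0,0,0,-0.1,-0.16,0,-1]]'; cat > grip.py <<'E'
from h import *
import sys
s,t=pics();o=bot.get_obs();R=Rn.from_euler("xyz",o["tcp_rot"],degrees=True).as_matrix();c=o["ee_pos"];w=o["opening"]
print(c,w)
for nm,p in(("s",s),("t",t)):
    u=proj(p,c); x0=int(max(0,min(512-130,u[0]-65)));y0=int(max(0,min(384-110,u[1]-70)))
    f=cv2.resize(p["frame"][y0:y0+110,x0:x0+130,::-1],None,fx=6,fy=6,interpolation=cv2.INTER_CUBIC)
    for d,col in(([0,0,0],(255,255,255)),([.019,w/2,0],(0,255,0)),([.019,-w/2,0],(0,0,255)),([-.054,.0425,0],(0,255,0)),([-.054,-.0425,0],(0,0,255)),([-.054,0,0],(255,255,0))):
        q=(proj(p,c+R@np.array(d))+.5-[x0,y0])*6; cv2.circle(f,tuple(int(v) for v in q),4,col,1)
    cv2.imwrite(f"pics/g{sys.argv[1]}_{nm}.png",f)
E
python3 grip.py 1
```

```text
time: 7.9
ee_pos: [0.5229, 0.0213, 0.2415]
tcp_rot: [155.3, 90.0, -179.9]
wrist_force: [-0.6, -0.0, -0.1]
opening: 0.0852
[0.5231 0.021  0.2418] 0.08547487012876084
```

View pics/g1_s.png

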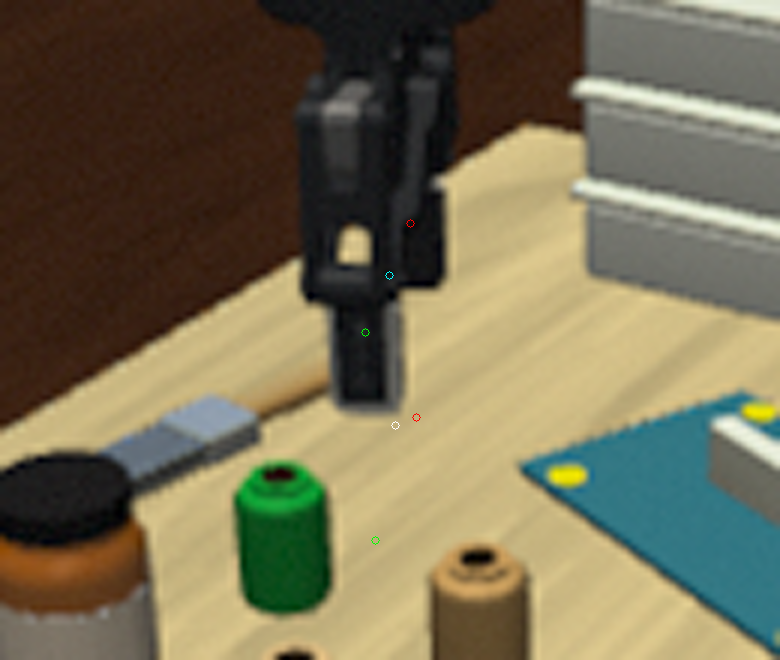

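View pics/g1_t.png

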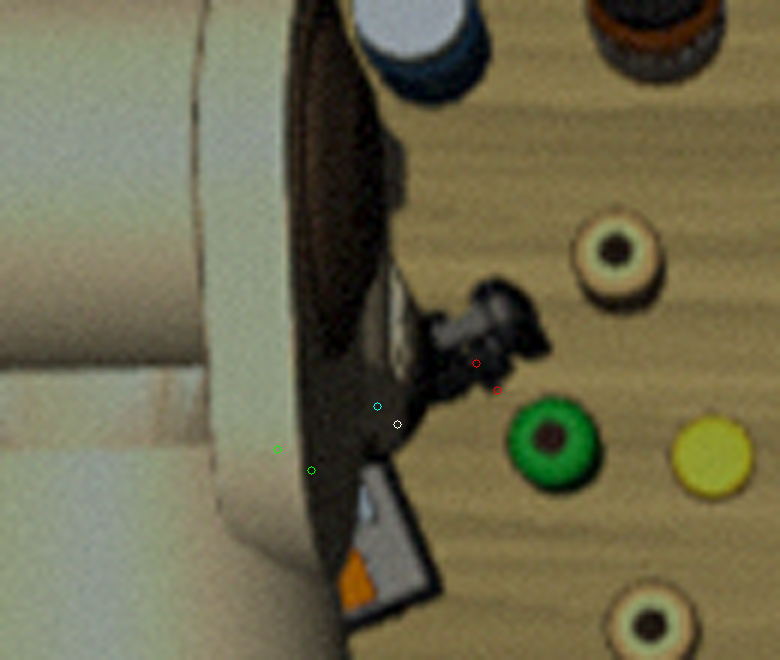

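```bash
python3 - <<'E'
from h import *
s,t=pics();o=bot.get_obs();R=Rn.from_euler("xyz",o["tcp_rot"],degrees=True).as_matrix();c=o["ee_pos"]
def off(p):
    u=proj(p,c); return np.array([int(max(0,min(512-130,u[0]-65))),int(max(0,min(384-110,u[1]-70)))])
for a,b in(((425,285),(520,345)),((425,285),(540,345)),((425,285),(505,360)),((425,285),(497,385))):
    X=tri((s,t),(off(s)+np.array(a)/6-.5,off(t)+np.array(b)/6-.5)); print(X,R.T@(X-c),(proj(s,X)-off(s))*6,(proj(t,X)-off(t))*6)
E
```

```text
[ 0.5505 -0.0331  0.2657] [-0.0238 -0.0604  0.0022] [411.7397 280.0713] [521.1262 349.7673]
[ 0.553  -0.04    0.2621] [-0.0202 -0.0677  0.0016] [417.2085 281.1196] [538.941  345.6428]
[ 0.5448 -0.0269  0.2692] [-0.0273 -0.0524 -0.0004] [415.3485 280.7688] [504.6636 361.9943]
[ 0.5373 -0.0225  0.2719] [-0.03   -0.0452 -0.0053] [426.181  282.7391] [492.3276 378.8915]
```

```bash
python3 to.py .4755 .1247 .145 114.7
```

```text
t 8.1 pos [0.5232 0.0208 0.2419] q [  2.3   2.   10.1  98.   -0.  -22.5] F [-0.5418  0.3003 -0.4928] open 0.0849
jaw dir 114.78955459035991
row [ 0.0896 -0.0048 -0.0016] [0.0969 0.1144 0.0003]
```

```bash
python3 -m handwheel '[[0,0,0,0.0,0.06,0,0.1],[0,0,0,0,0.1144,0,0.1],[0,0,0,0,0.1144,0,0.1],[0,0,0,0.0969,0.1144,0,0.1],[0,0,0,0.0969,0.1144,0,0.1],[0,0,0,0.0969,0.1144,0,0.1],[0,0,0,0.0969,0.1144,0,0.1]]'; python3 grip.py 2
```

```text
time: 8.98
ee_pos: [0.4762, 0.124, 0.1468]
tcp_rot: [-11.9, 89.9, 12.9]
wrist_force: [-0.4, 0.0, 0.3]
opening: 0.0383
[0.4765 0.1243 0.1471] 0.03819076184948023
```

View pics/g2_s.png

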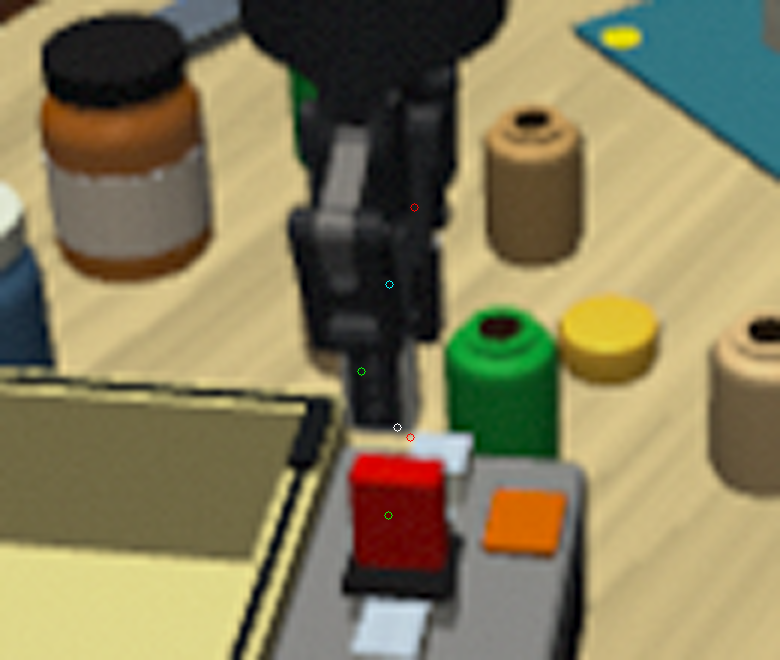

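View pics/g2_t.png

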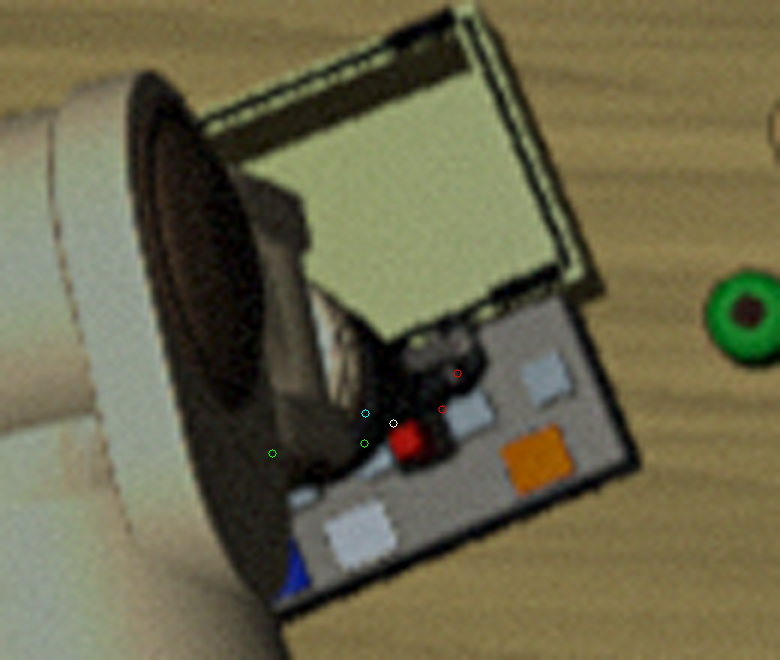

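```bash
python3 -m handwheel '[[0,0,0,0.03,0,0,0.1],[0,0,0,0.057,0,0,0.1],[0,0,0,0.057,0,0,0.1],[0,0,0,0.057,0,0,0.1]]'; python3 grip.py 3
```

```text
time: 9.57
ee_pos: [0.4763, 0.1244, 0.0899]
tcp_rot: [-9.3, 89.9, 15.4]
wrist_force: [0.5, 0.6, -0.3]
opening: 0.0386
[0.4764 0.1245 0.0899] 0.03833231641667164
```

View pics/g3_s.png

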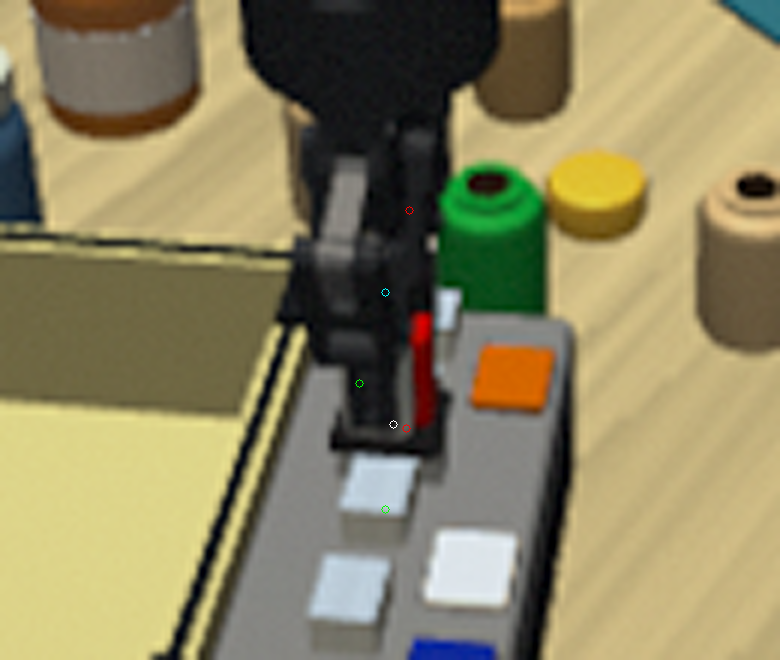

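```bash
python3 -m handwheel '[[0,0,0,0,0,0,1],[0,0,0,0,0,0,1],[0,0,0,0,0,0,1],[0,0,0,0,0,0,1],[0,0,0,0,0,0,1],[0,0,0,-0.012,0,0,1],[0,0,0,-0.024,0,0,1],[0,0,0,-0.024,0,0,1],[0,0,0,-0.024,0,0,1]]' 30; python3 grip.py 4
```

```text
time: 10.8
ee_pos: [0.4756, 0.1242, 0.112]
tcp_rot: [-18.6, 90.0, 6.1]
wrist_force: [2.2, 0.7, -1.1]
opening: 0.0135
[0.4756 0.1243 0.1118] 0.013586391524676134
```

View pics/g4_s.png

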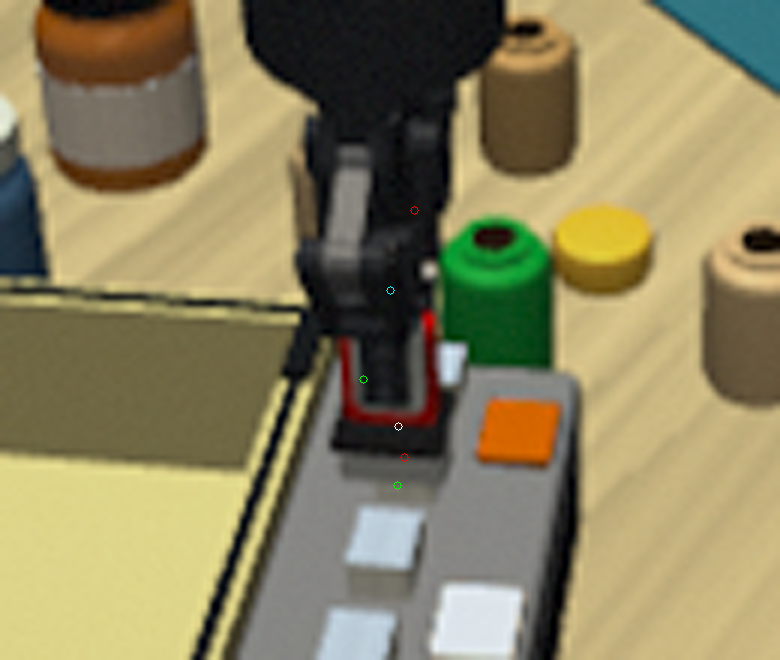

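```bash
python3 -m handwheel '[[0,0,0,0,0.022,0,1],[0,0,0,0,0.045,0,1],[0,0,0,0,0.045,0,1],[0,0,0,0,0.045,0,1],[0,0,0,0.012,0.045,0,1],[0,0,0,0.023,0.045,0,1],[0,0,0,0.023,0.045,0,1],[0,0,0,0.023,0.045,0,1]]' 30; python3 grip.py 5
```

```text
time: 11.9
ee_pos: [0.4568, 0.1648, 0.0885]
tcp_rot: [-80.7, 90.0, -56.0]
wrist_force: [5.2, 2.1, -1.7]
opening: 0.0134
[0.4568 0.1649 0.0885] 0.013597671203560056
```

View pics/g5_s.png

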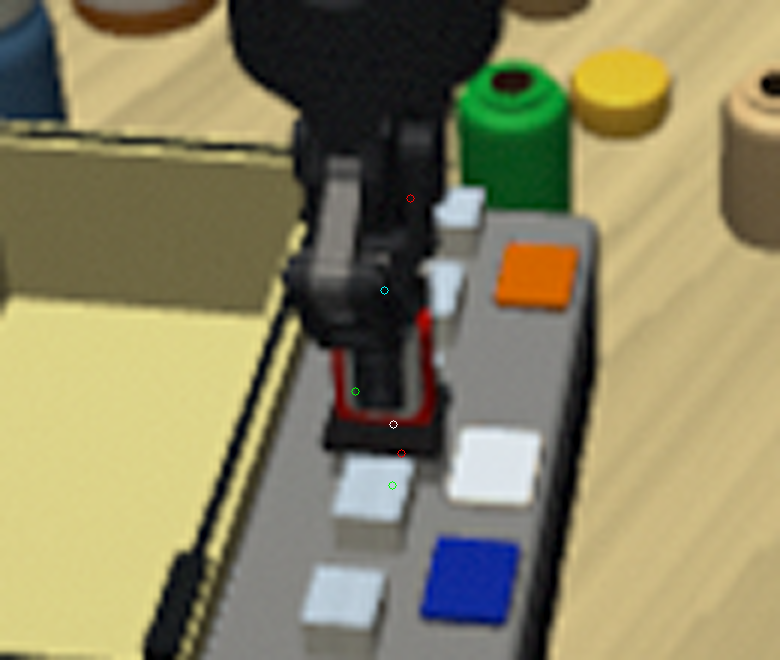

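```bash
python3 -m handwheel '[[0,0,0,0,0,0,0.1],[0,0,0,0,0,0,0.1],[0,0,0,0,0,0,0.1],[0,0,0,-0.04,0,0,0.1],[0,0,0,-0.1,0,0,0.1],[0,0,0,-0.1,0,0,-0.4],[0,0,0,-0.1,-0.1,0,-0.4],[0,0,0,-0.1,-0.2,0,-0.4],[0,0,0,-0.1,-0.2,0,-0.4],[0,0,0,-0.1,-0.2,0,-0.4]]'; python3 - <<'E'
from h import *
s,t=pics(); save(s,"s5.png",(90,130,350,370),2.4); save(t,"t5.png",(80,140,290,270),3.7)
E
python3 to.py .449 -.0793 .09 114.7
```

```text
time: 13.25
ee_pos: [0.5408, -0.0196, 0.1877]
tcp_rot: [166.0, 89.9, -169.5]
wrist_force: [-0.8, 0.4, -0.6]
opening: 0.0594
t 13.35 pos [ 0.5403 -0.0176  0.188 ] q [ -1.9   3.3   5.3  92.1   0.  -26.5] F [-0.2792  2.1453 -0.3054] open 0.0592
jaw dir 114.61533731670661
row [-0.0846 -0.0872 -0.0477] [ 0.0982 -0.0181 -0.1085]
```

View pics/s5.png

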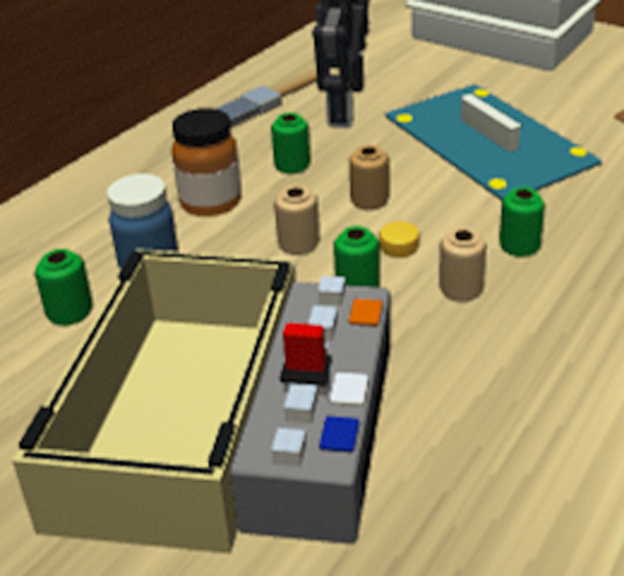

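View pics/t5.png

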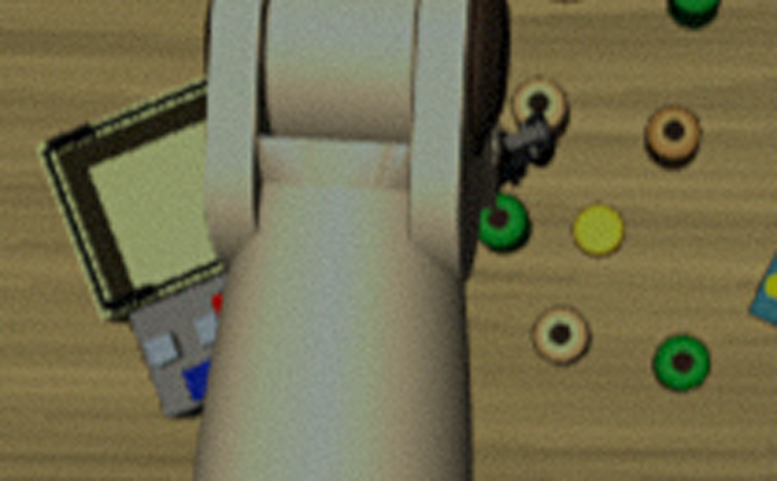

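Side view: the knob (305,345) now sits in the notch beside the white tile. The vases haven't moved. Next I check how far down the knob is.

```bash
python3 - <<'E'
from h import *
from bx import W
s=bot.camera("side")
hsv=cv2.cvtColor(s["frame"],cv2.COLOR_RGB2HSV);m=(((hsv[:,:,0]<4)|(hsv[:,:,0]>176))&(hsv[:,:,1]>200)).astype(np.uint8)
n,l,st,ce=cv2.connectedComponentsWithStats(m);print([(ce[i],st[i]) for i in range(1,n) if st[i,4]>50])
for z in(.113,.127): print(proj(s,np.r_[W(-.115,.0225),z]))
for z in(.113,): print(proj(s,np.r_[W(-.115,-.0225),z]))
E
python3 to.py .449 -.0793 .09 114.7
```

```text
[(array([216.2222, 274.3906]), array([208, 265,  17,  20, 297], dtype=int32))]
[217.2944 274.5488]
[216.8927 268.6932]
[221.7939 258.1891]
t 13.4 pos [ 0.54   -0.0165  0.1884] q [ -1.8   3.2   5.3  92.2   0.  -26.5] F [-0.5623  0.9961 -0.1188] open 0.0599
jaw dir 114.69194995610233
row [-0.008  -0.0678 -0.0537] [ 0.0985 -0.0191 -0.1088]
```

```bash
python3 -m handwheel '[[0,0,0,0.03,-0.01,-0.06,-0.6],[0,0,0,0.06,-0.0185,-0.109,-0.6],[0,0,0,0.06,-0.0185,-0.109,-0.6],[0,0,0,0.06,-0.0185,-0.109,-0.6]]'; python3 grip.py 6;  python3 to.py .449 -.0793 .013 114.7
```

```text
time: 13.9
ee_pos: [0.4494, -0.078, 0.1298]
tcp_rot: [-23.9, 89.9, 0.9]
wrist_force: [0.2, -0.7, 0.1]
opening: 0.0686
[ 0.4504 -0.078   0.1304] 0.06847941313042707
t 14.0 pos [ 0.4504 -0.078   0.1304] q [ -9.8  -8.8 -12.6  86.    0.  -34.7] F [-0.5678  0.4205  0.7409] open 0.0685
jaw dir 114.8436722401218
row [0.1438 0.1261 0.0723] [ 0.1174 -0.0004 -0.0021]
```

View pics/g6_s.png

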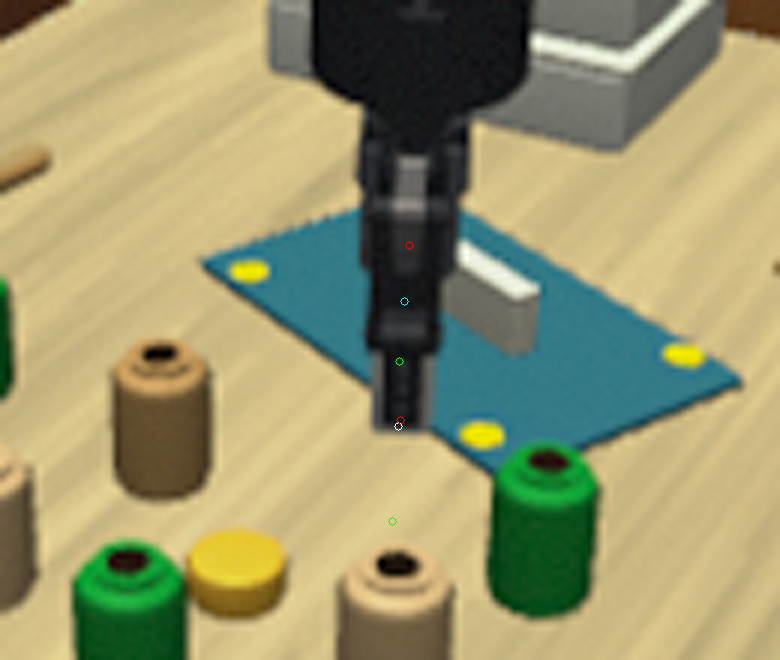

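View pics/g6_t.png

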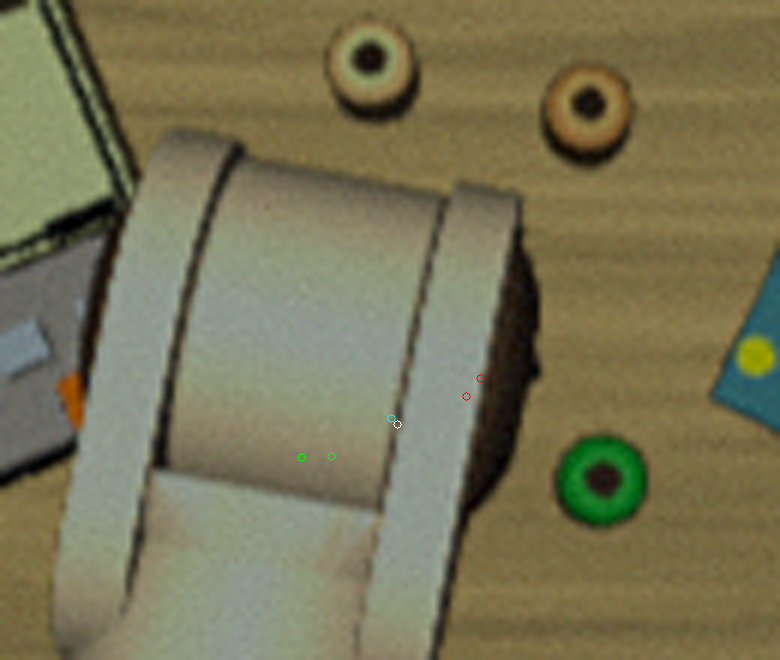

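```bash
python3 -m handwheel '[[0,0,0,0.04,0,-0.001,-0.6],[0,0,0,0.08,0,-0.001,-0.6],[0,0,0,0.116,0,-0.001,-0.6],[0,0,0,0.116,0,-0.001,-0.6],[0,0,0,0.116,0,-0.001,-0.6],[0,0,0,0.116,0,-0.001,0.3],[0,0,0,0.116,0,-0.001,0.3],[0,0,0,0.116,0,-0.001,0.3],[0,0,0,0.116,0,-0.001,0.3]]' 30; python3 grip.py 7
```

```text
time: 15.12
ee_pos: [0.4495, -0.0795, 0.015]
tcp_rot: [-28.6, 89.8, -3.9]
wrist_force: [-0.3, 0.2, 5.8]
opening: 0.0449
[ 0.4495 -0.0795  0.015 ] 0.04514221410334625
```

View pics/g7_s.png

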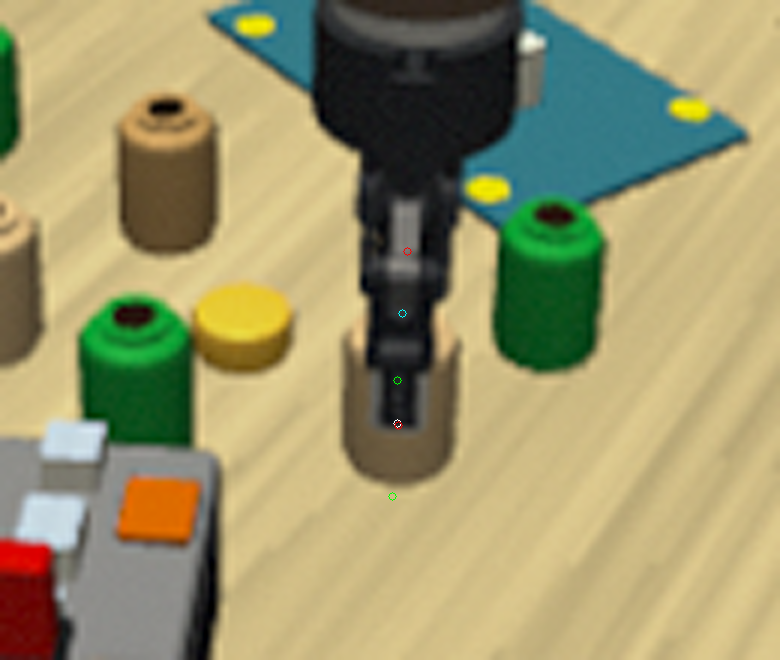

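```bash
python3 -m handwheel '[[0,0,0,-0.06,0,0,0.3],[0,0,0,-0.12,0,0,0.3],[0,0,0,-0.175,0,0,0.3],[0,0,0,-0.175,0,0,0.3],[0,0,0,-0.175,0,0,0.3]]' 30; python3 bx.py 0 .07;  python3 bx.py 0 0;  python3 bx.py 0 -.07; python3 grip.py 8; python3 to.py .5413 .2568 .19 24.7
```

```text
time: 15.85
ee_pos: [0.4482, -0.0794, 0.188]
tcp_rot: [-35.0, 90.0, -10.3]
wrist_force: [-0.4, -1.0, -2.6]
opening: 0.0449
[0.54131601 0.25678025]
[0.5706 0.1932]
[0.59988399 0.12961975]
[ 0.4476 -0.0793  0.1868] 0.045303389554998914
t 15.95 pos [ 0.4476 -0.0793  0.1868] q [-10.   -8.4  -6.1  92.5  -0.  -34.8] F [-0.4192  0.0307 -2.0741] open 0.0453
jaw dir 114.74450114226784
row [-89.9554  -0.0246  -0.1281] [-0.0033  0.266   0.2258]
```

View pics/g8_s.png

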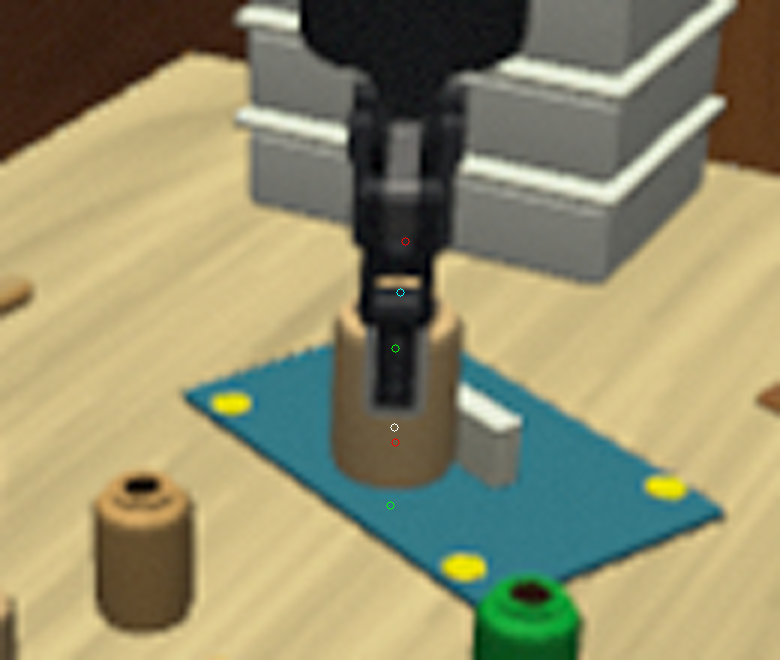

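```bash
python3 -m handwheel '[[90,0,0,-0.005,0.266,0.226,0.3],[90,0,0,-0.005,0.266,0.226,0.3],[90,0,0,-0.005,0.266,0.226,0.3],[90,0,0,-0.005,0.266,0.226,0.3],[90,0,0,-0.005,0.266,0.226,0.3],[90,0,0,-0.005,0.266,0.226,0.3],[90,0,0,-0.005,0.266,0.226,0.3],[90,0,0,-0.005,0.266,0.226,0.3],[90,0,0,-0.005,0.266,0.226,0.3],[90,0,0,-0.005,0.266,0.226,0.3]]' 30; python3 to.py .5413 .2568 .025 24.7
```

```text
time: 17.2
ee_pos: [0.5417, 0.2567, 0.1917]
tcp_rot: [-89.0, 89.9, -154.2]
wrist_force: [0.7, -0.1, -1.1]
opening: 0.0449
t 17.2 pos [0.5417 0.2567 0.1917] q [25.4 11.6 14.9 93.5 -0.  90.5] F [ 0.7337 -0.1109 -1.0743] open 0.0449
jaw dir 24.81383304793736
row [0.1138 0.0023 0.1284] [ 0.1667  0.0001 -0.0003]
```

```bash
python3 -m handwheel '[[0,0,0,0.05,0,0,0.3],[0,0,0,0.1,0,0,0.3],[0,0,0,0.14,0,0,0.3],[0,0,0,0.16,0,0,0.3],[0,0,0,0.17,0,0,0.3],[0,0,0,0.17,0,0,0.3],[0,0,0,0.17,0,0,0.3]]' 30; python3 grip.py 9
```

```text
time: 18.08
ee_pos: [0.5427, 0.257, 0.0242]
tcp_rot: [89.7, 89.9, 24.4]
wrist_force: [0.2, -0.5, -1.2]
opening: 0.0449
[0.5427 0.2571 0.0242] 0.044779089279652136
```

View pics/g9_s.png

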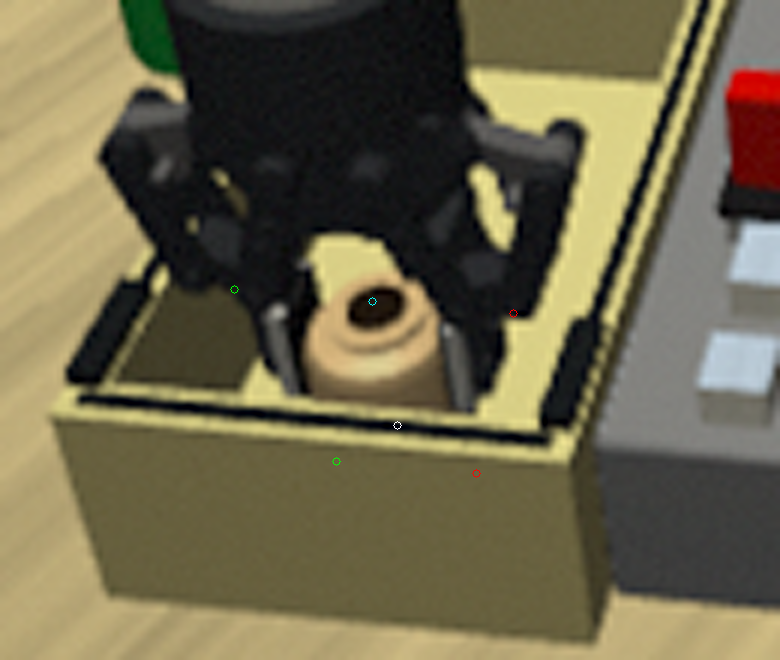

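```bash
python3 -m handwheel '[[0,0,0,0.0035,0,0,0.3],[0,0,0,0.0035,0,0,0.3],[0,0,0,0.0035,0,0,-0.25],[0,0,0,0.0035,0,0,-0.25],[0,0,0,0.0035,0,0,-0.25],[0,0,0,-0.03,0,0,-0.25],[0,0,0,-0.1,0,0,-0.25],[0,0,0,-0.16,0,0,-0.4],[0,0,0,-0.16,0,0,-0.5]]' 30; python3 - <<'E'
from h import *
s,t=pics(); save(s,"s6.png",(90,130,350,370),2.4); save(t,"t6.png",(80,140,290,270),3.7)
E
python3 to.py .633 -.057 .17 24.7
```

```text
time: 19.3
ee_pos: [0.5437, 0.2575, 0.1888]
tcp_rot: [90.4, 89.5, 25.2]
wrist_force: [0.0, -0.6, 0.1]
opening: 0.0641
t 19.4 pos [0.5426 0.257  0.184 ] q [25.3 11.4 13.8 92.3 -0.  90.6] F [-1.138  -0.0244 -1.0209] open 0.064
jaw dir 24.742198270220072
row [ 0.0422 -0.0007 -0.1059] [ 0.0139 -0.0493  0.323 ]
```

View pics/s6.png

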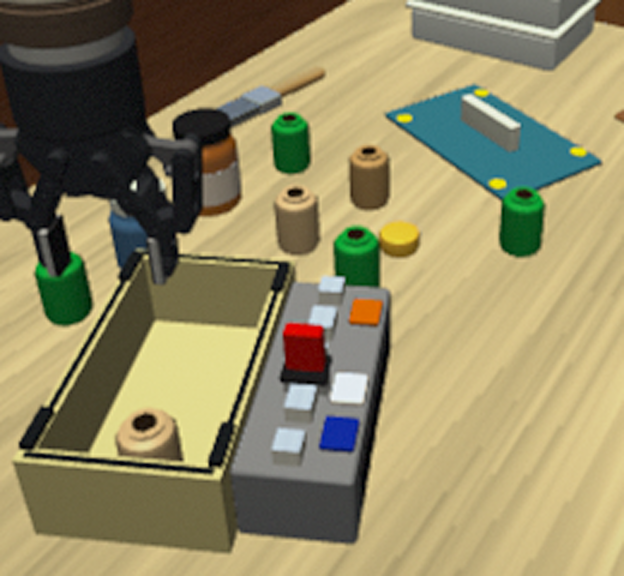

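View pics/t6.png

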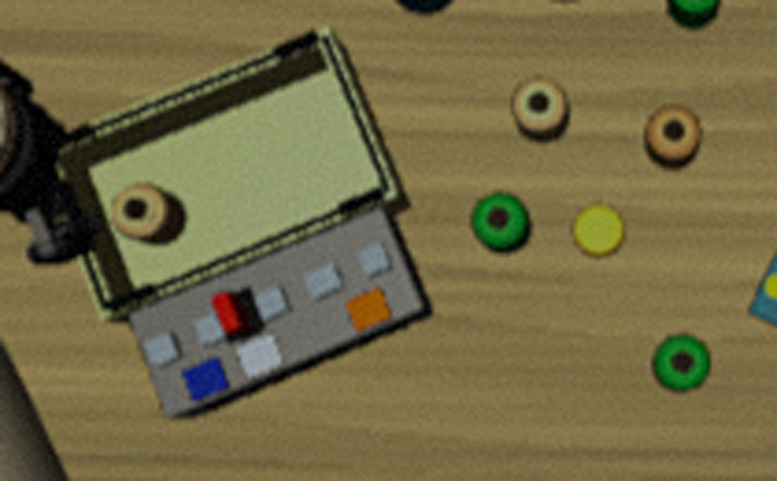

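The first vase stands upright in the box at (150,430) in the side view. Vase A next.

```bash
python3 -m handwheel '[[0,0,0,0.0,-0.0493,0.323,-0.6],[0,0,0,0.0,-0.0493,0.323,-0.6],[0,0,0,0.0,-0.0493,0.323,-0.6],[0,0,0,0.0,-0.0493,0.323,-0.6],[0,0,0,0.0,-0.0493,0.323,-0.6],[0,0,0,0.05,-0.0493,0.323,-0.6],[0,0,0,0.06,-0.0493,0.323,-0.6],[0,0,0,0.06,-0.0493,0.323,-0.6]]' 30; python3 grip.py 10; python3 to.py .633 -.057 .014 24.7
```

```text
time: 20.4
ee_pos: [0.6315, -0.0563, 0.122]
tcp_rot: [-124.1, 89.8, 170.7]
wrist_force: [0.2, -0.1, -0.2]
opening: 0.0683
[ 0.6328 -0.056   0.1245] 0.06835212128526043
t 20.5 pos [ 0.6328 -0.056   0.1245] q [-5.1 15.8 12.6 86.6  0.  60.1] F [-0.6052 -0.1924  0.8713] open 0.0684
jaw dir 24.83174790735653
row [ 0.1317  0.03   -0.0678] [ 0.1105 -0.0004  0.001 ]
```

View pics/g10_s.png

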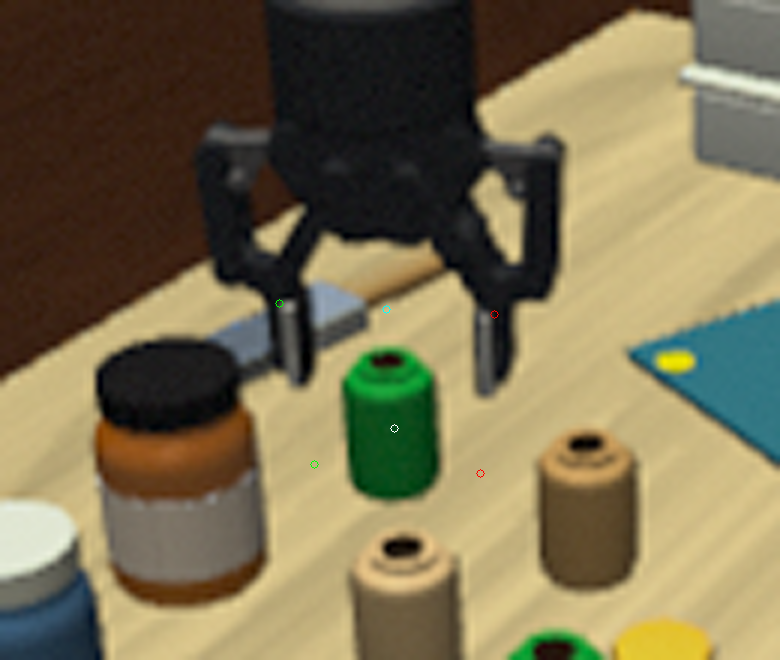

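```bash
python3 -m handwheel '[[0,0,0,0.04,0,0.001,-0.6],[0,0,0,0.08,0,0.001,-0.6],[0,0,0,0.109,0,0.001,-0.6],[0,0,0,0.109,0,0.001,-0.6],[0,0,0,0.109,0,0.001,-0.6],[0,0,0,0.109,0,0.001,0.3],[0,0,0,0.109,0,0.001,0.3],[0,0,0,0.109,0,0.001,0.3],[0,0,0,0.109,0,0.001,0.3],[0,0,0,0.05,0,0.001,0.3],[0,0,0,0,0,0.001,0.3],[0,0,0,-0.06,0,0.001,0.3],[0,0,0,-0.06,0,0.001,0.3],[0,0,0,-0.06,0,0.001,0.3]]' 30; python3 grip.py 11; python3 to.py .5706 .1932 .19 24.7
```

```text
time: 22.25
ee_pos: [0.633, -0.0581, 0.1831]
tcp_rot: [57.4, 90.0, -7.8]
wrist_force: [-1.0, 0.4, -2.4]
opening: 0.0449
[ 0.6324 -0.058   0.1815] 0.0454109819414055
t 22.35 pos [ 0.6324 -0.058   0.1815] q [-5.2 16.6 19.8 93.3  0.  60. ] F [-0.2659  0.2219 -1.6576] open 0.0454
jaw dir 24.745023918704312
row [ 0.045  -0.0677  0.1144] [-0.0083  0.049  -0.254 ]
```

View pics/g11_s.png

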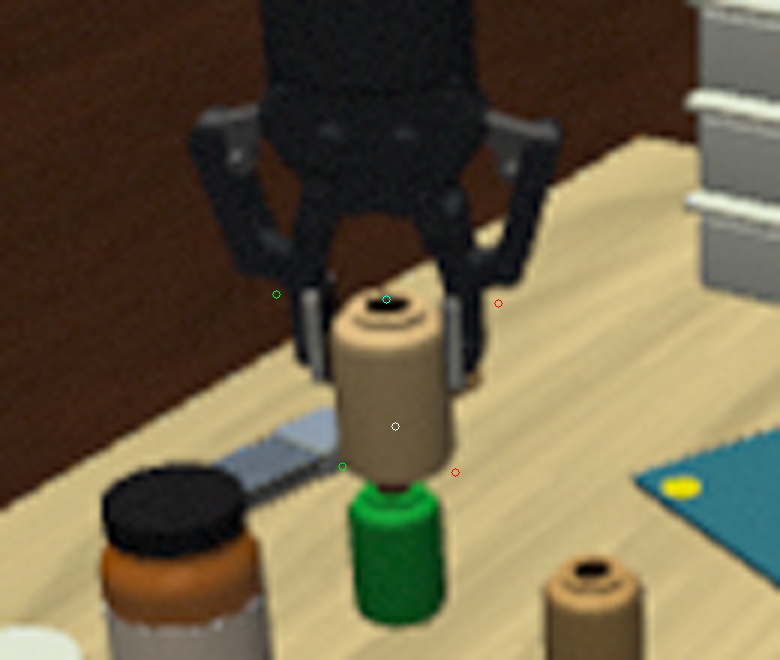

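```bash
python3 -m handwheel '[[0,0,0,-0.01,0.049,-0.254,0.3],[0,0,0,-0.01,0.049,-0.254,0.3],[0,0,0,-0.01,0.049,-0.254,0.3],[0,0,0,-0.01,0.049,-0.254,0.3],[0,0,0,-0.01,0.049,-0.254,0.3],[0,0,0,-0.01,0.049,-0.254,0.3],[0,0,0,0.05,0.049,-0.254,0.3],[0,0,0,0.05,0.049,-0.254,0.3],[0,0,0,0.05,0.049,-0.254,0.3]]' 30; python3 grip.py 12; python3 to.py .5706 .1932 .0205 24.7
```

```text
time: 23.48
ee_pos: [0.572, 0.1921, 0.1349]
tcp_rot: [79.1, 89.9, 13.8]
wrist_force: [0.3, -0.1, -0.2]
opening: 0.0453
[0.5727 0.1929 0.1361] 0.044825632196338935
t 23.575 pos [0.5727 0.1929 0.1361] q [18.6 11.3  8.5 86.9 -0.  83.9] F [-0.4235 -0.0166 -1.1043] open 0.0448
jaw dir 24.689971808139116
row [-0.0101  0.0282 -0.233 ] [ 0.1156 -0.0022 -0.0012]
```

View pics/g12_s.png

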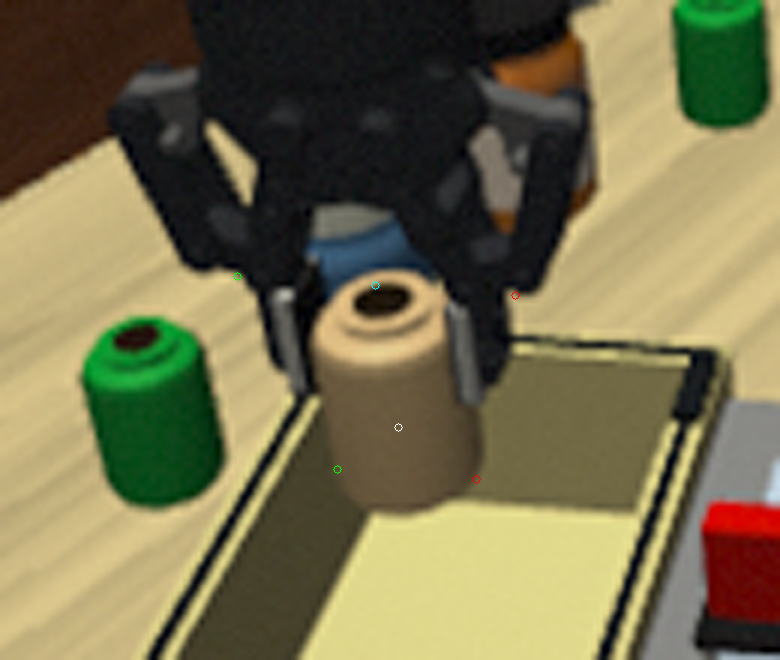

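```bash
python3 -m handwheel '[[0,0,0,0.05,-0.002,-0.001,0.3],[0,0,0,0.09,-0.002,-0.001,0.3],[0,0,0,0.105,-0.002,-0.001,0.3],[0,0,0,0.112,-0.002,-0.001,0.3],[0,0,0,0.115,-0.002,-0.001,0.3],[0,0,0,0.115,-0.002,-0.001,0.3],[0,0,0,0.115,-0.002,-0.001,0.3],[0,0,0,0.115,-0.002,-0.001,-0.25],[0,0,0,0.115,-0.002,-0.001,-0.25],[0,0,0,0.115,-0.002,-0.001,-0.25],[0,0,0,0.07,-0.002,-0.001,-0.25],[0,0,0,0.01,-0.002,-0.001,-0.25],[0,0,0,-0.05,-0.002,-0.001,-0.5],[0,0,0,-0.05,-0.002,-0.001,-0.5]]' 30; python3 - <<'E'
from h import *
s,t=pics(); save(s,"s7.png",(90,130,350,370),2.4); save(t,"t7.png",(80,140,290,270),3.7)
E
python3 to.py .6127 -.1662 .17 24.7
```

```text
time: 25.32
ee_pos: [0.5708, 0.1938, 0.1889]
tcp_rot: [84.0, 89.5, 18.7]
wrist_force: [1.0, 0.5, -0.5]
opening: 0.0644
t 25.425 pos [0.5692 0.1933 0.1834] q [18.8 11.5 13.9 92.3 -0.  84. ] F [ 0.3273 -1.0992 -1.2861] open 0.0641
jaw dir 24.748144826789737
row [ 0.0481  0.006  -0.0563] [ 0.0133 -0.111   0.3447]
```

View pics/s7.png

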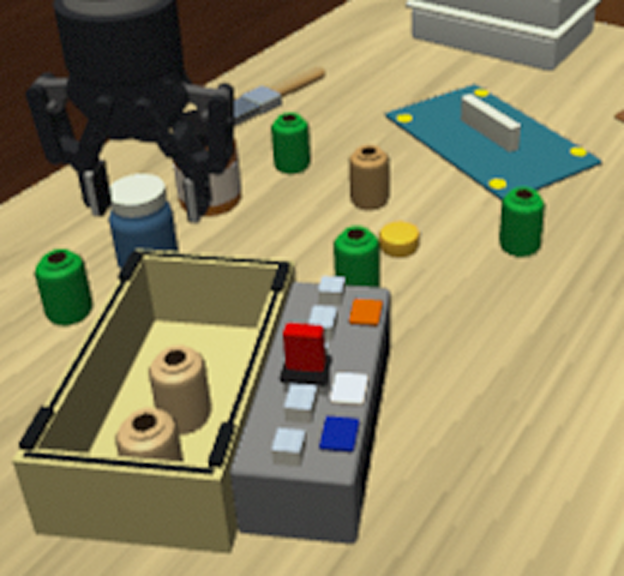

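View pics/t7.png

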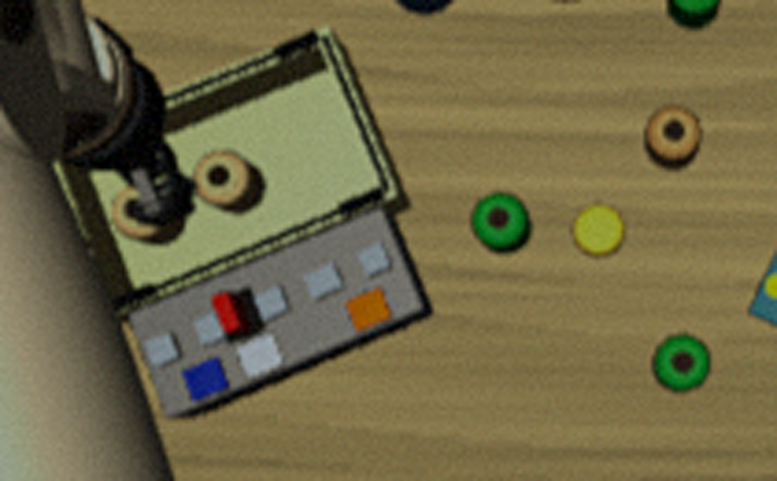

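Both placed vases stand. Tan vase B is still at top (674,133), unmoved.

```bash
python3 -m handwheel '[[0,0,0,0,-0.111,0.345,-0.6],[0,0,0,0,-0.111,0.345,-0.6],[0,0,0,0,-0.111,0.345,-0.6],[0,0,0,0,-0.111,0.345,-0.6],[0,0,0,0,-0.111,0.345,-0.6],[0,0,0,0,-0.111,0.345,-0.6],[0,0,0,0.05,-0.111,0.345,-0.6],[0,0,0,0.06,-0.111,0.345,-0.6],[0,0,0,0.06,-0.111,0.345,-0.6]]' 30; python3 grip.py 13; python3 to.py .6127 -.1662 .014 24.7
```

```text
time: 26.55
ee_pos: [0.6118, -0.1659, 0.1222]
tcp_rot: [-130.9, 89.8, 163.9]
wrist_force: [0.7, 0.8, 1.2]
opening: 0.0678
[ 0.613  -0.166   0.1246] 0.06895698104104242
t 26.65 pos [ 0.613  -0.166   0.1246] q [-15.2  15.8  12.5  86.6   0.   50. ] F [-0.1945  0.3017  0.2826] open 0.069
jaw dir 24.80634796258376
row [ 0.1063  0.0547 -0.0671] [ 0.1106 -0.0005 -0.0001]
```

View pics/g13_s.png

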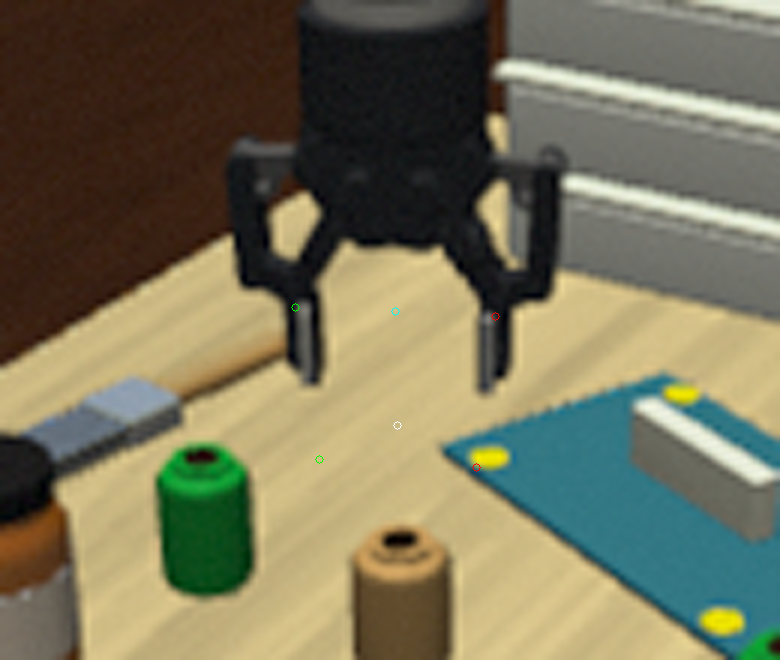

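```bash
python3 -m handwheel '[[0,0,0,0.04,0,0,-0.6],[0,0,0,0.08,0,0,-0.6],[0,0,0,0.109,0,0,-0.6],[0,0,0,0.109,0,0,-0.6],[0,0,0,0.109,0,0,-0.6],[0,0,0,0.109,0,0,0.3],[0,0,0,0.109,0,0,0.3],[0,0,0,0.109,0,0,0.3],[0,0,0,0.109,0,0,0.3],[0,0,0,0.05,0,0,0.3],[0,0,0,0,0,0,0.3],[0,0,0,-0.06,0,0,0.3],[0,0,0,-0.06,0,0,0.3],[0,0,0,-0.06,0,0,0.3]]' 30; python3 to.py .5999 .1296 .19 24.7
```

```text
time: 28.4
ee_pos: [0.6125, -0.1666, 0.1827]
tcp_rot: [-143.8, 90.0, 151.0]
wrist_force: [-0.6, -0.0, -3.0]
opening: 0.0455
t 28.4 pos [ 0.6125 -0.1666  0.1827] q [-15.2  16.4  19.7  93.3   0.   50. ] F [-0.622  -0.0353 -3.0005] open 0.0455
jaw dir 24.74775294278822
row [ 0.0478 -0.005   0.0037] [-0.0073  0.1126 -0.2743]
```

```bash
python3 -m handwheel '[[0,0,0,-0.008,0.1126,-0.2743,0.3],[0,0,0,-0.008,0.1126,-0.2743,0.3],[0,0,0,-0.008,0.1126,-0.2743,0.3],[0,0,0,-0.008,0.1126,-0.2743,0.3],[0,0,0,-0.008,0.1126,-0.2743,0.3],[0,0,0,-0.008,0.1126,-0.2743,0.3],[0,0,0,0.05,0.1126,-0.2743,0.3],[0,0,0,0.05,0.1126,-0.2743,0.3],[0,0,0,0.05,0.1126,-0.2743,0.3]]' 30; python3 grip.py 14; python3 to.py .5999 .1296 .0205 24.7
```

```text
time: 29.52
ee_pos: [0.6002, 0.129, 0.1344]
tcp_rot: [68.8, 90.0, 3.5]
wrist_force: [0.5, 0.2, -1.0]
opening: 0.0452
[0.6012 0.1293 0.1358] 0.044969865292163146
t 29.625 pos [0.6012 0.1293 0.1358] q [12.1 12.9 10.2 87.2 -0.  77.4] F [-0.2686 -0.3531 -1.2975] open 0.045
jaw dir 24.70334420424763
row [ 0.0033  0.046  -0.198 ] [ 0.1153 -0.0015 -0.0009]
```

View pics/g14_s.png

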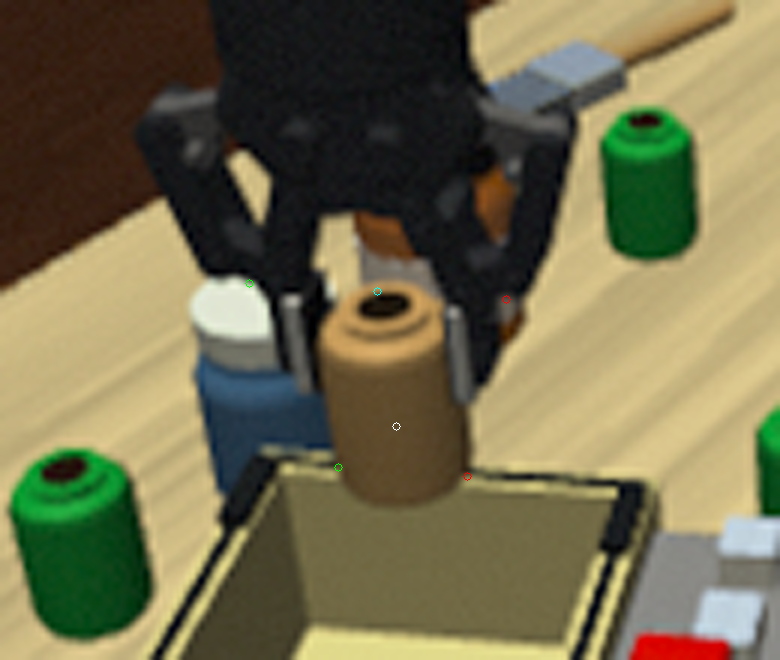

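```bash
python3 -m handwheel '[[0,0,0,0.05,-0.0015,-0.001,0.3],[0,0,0,0.09,-0.0015,-0.001,0.3],[0,0,0,0.105,-0.0015,-0.001,0.3],[0,0,0,0.112,-0.0015,-0.001,0.3],[0,0,0,0.115,-0.0015,-0.001,0.3],[0,0,0,0.115,-0.0015,-0.001,0.3],[0,0,0,0.115,-0.0015,-0.001,0.3],[0,0,0,0.115,-0.0015,-0.001,-0.25],[0,0,0,0.115,-0.0015,-0.001,-0.25],[0,0,0,0.115,-0.0015,-0.001,-0.25],[0,0,0,0.07,-0.0015,-0.001,-0.25],[0,0,0,0.01,-0.0015,-0.001,-0.25],[0,0,0,-0.05,-0.0015,-0.001,-0.5],[0,0,0,-0.05,-0.0015,-0.001,-0.5]]' 30; python3 - <<'E'
from h import *
s,t=pics(); save(s,"s8.png",(90,130,350,370),2.4); save(t,"t8.png",None,1.5)
E
python3 to.py .553 -.353 .17 65
```

```text
time: 31.38
ee_pos: [0.6001, 0.1304, 0.189]
tcp_rot: [77.5, 89.5, 12.2]
wrist_force: [0.4, 0.1, -0.3]
opening: 0.0636
t 31.475 pos [0.5985 0.13   0.1835] q [12.3 13.1 15.8 92.6  0.  77.5] F [-0.1514  0.1101 -0.266 ] open 0.0641
jaw dir 24.748256155859266
row [-40.2517   0.0358  -0.0585] [ 0.0133 -0.2435  0.4196]
```

View pics/s8.png

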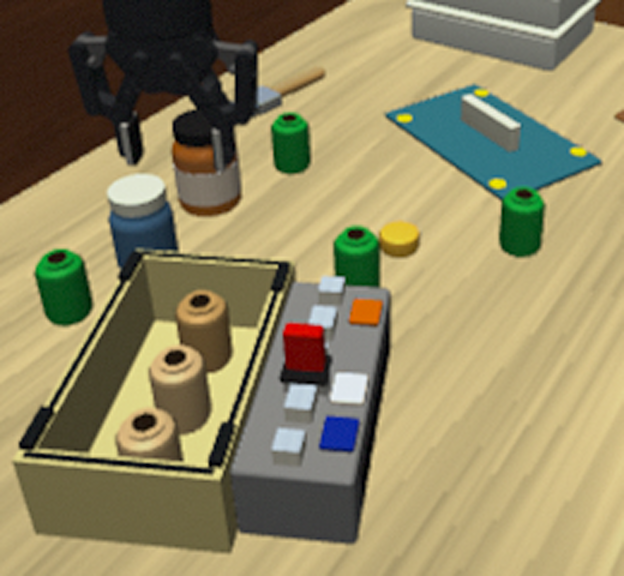

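View pics/t8.png

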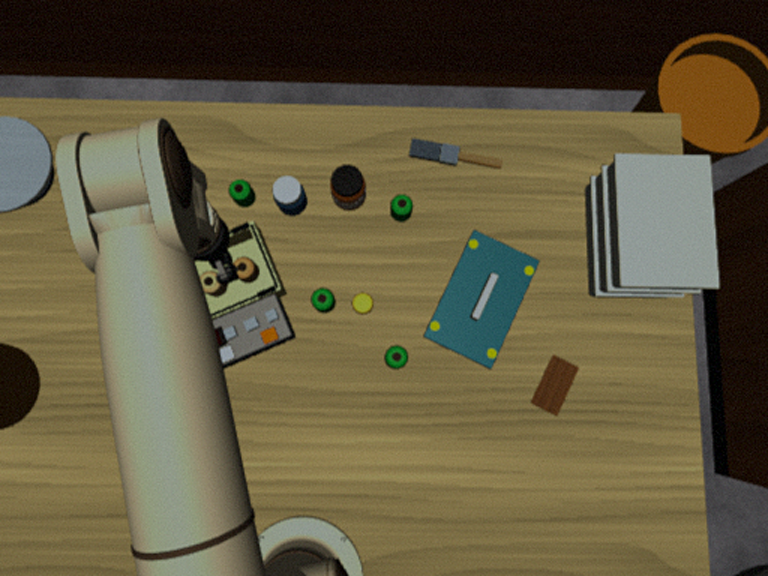

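```bash
python3 -m handwheel '[[-40.2,0,0,0,-0.2435,0.4196,-0.2],[-40.2,0,0,0,-0.2435,0.4196,-0.2],[-40.2,0,0,0,-0.2435,0.4196,-0.2],[-40.2,0,0,0,-0.2435,0.4196,-0.2],[-40.2,0,0,0,-0.2435,0.4196,-0.2],[-40.2,0,0,0,-0.2435,0.4196,-0.2],[-40.2,0,0,0,-0.2435,0.4196,-0.2],[-40.2,0,0,0,-0.2435,0.4196,-0.2],[-40.2,0,0,0.08,-0.2435,0.4196,-0.2],[-40.2,0,0,0.1,-0.2435,0.4196,-0.2],[-40.2,0,0,0.1,-0.2435,0.4196,-0.2]]' 50; python3 grip.py 15; python3 to.py .5523 -.353 .007 65
```

```text
time: 32.85
ee_pos: [0.5501, -0.3517, 0.0779]
tcp_rot: [172.4, 89.5, 147.3]
wrist_force: [0.3, 0.0, 0.3]
opening: 0.0516
[ 0.5525 -0.3529  0.0834] 0.051155627291218725
t 32.95 pos [ 0.5525 -0.3529  0.0834] q [-32.6  19.   11.9  83.    0.   -7.5] F [-0.0113  0.8337  1.7783] open 0.0512
jaw dir 64.95616770532739
row [-0.0438 -0.0401 -0.0053] [ 0.0764 -0.0002 -0.0001]
```

View pics/g15_s.png

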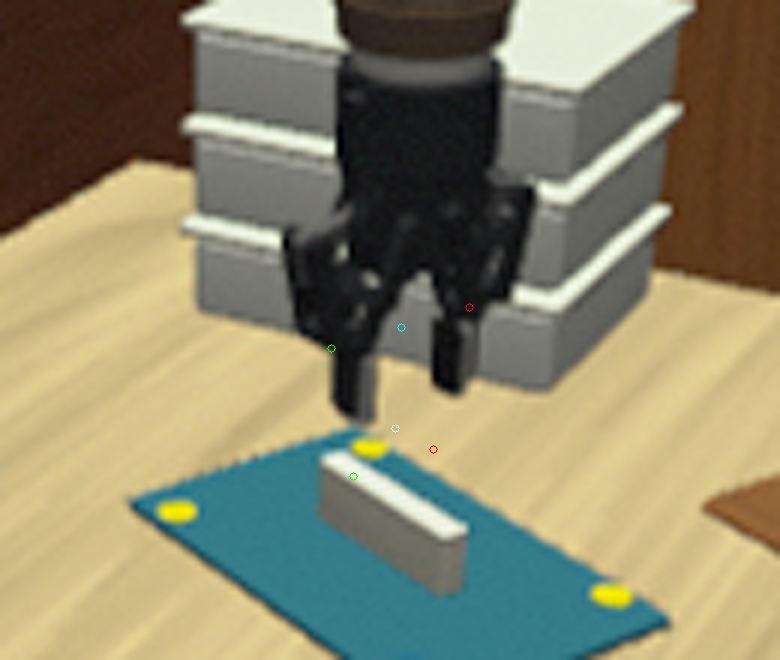

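View pics/g15_t.png

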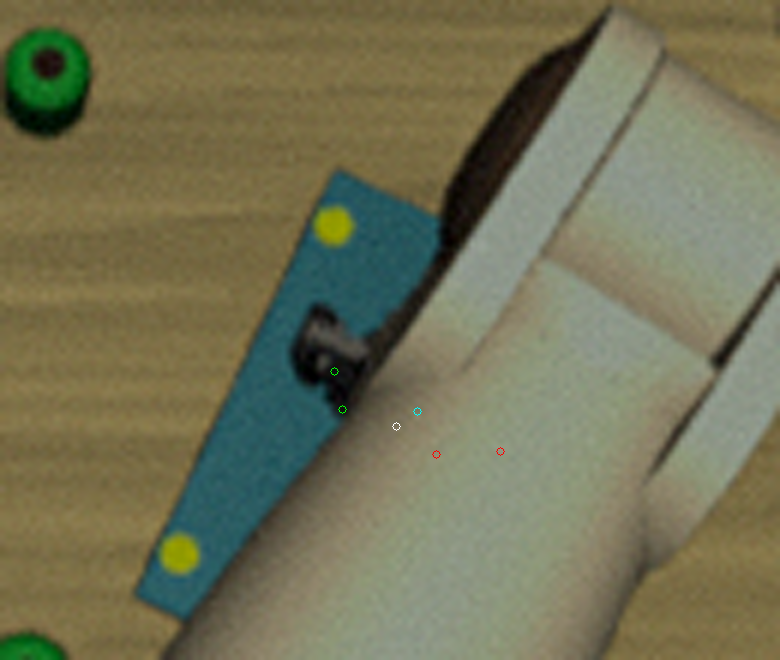

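```bash
python3 -m handwheel '[[0,0,0,0.03,0,0,-0.2],[0,0,0,0.055,0,0,-0.2],[0,0,0,0.07,0,0,-0.2],[0,0,0,0.075,0,0,-0.2],[0,0,0,0.075,0,0,-0.2],[0,0,0,0.075,0,0,-0.2]]' 50; python3 grip.py 16
```

```text
time: 33.7
ee_pos: [0.5532, -0.3534, 0.0093]
tcp_rot: [-7.8, 89.9, -32.9]
wrist_force: [-0.5, 0.6, -0.0]
opening: 0.0509
[ 0.5531 -0.3533  0.009 ] 0.05143808147610577
```

View pics/g16_s.png

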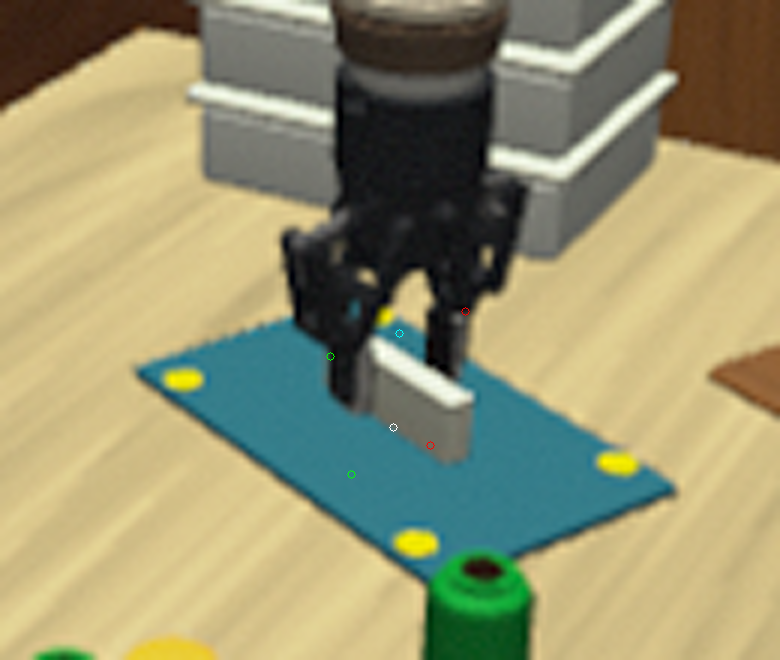

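```bash
python3 -m handwheel '[[0,0,0,0.001,0,0,1],[0,0,0,0.001,0,0,1],[0,0,0,0.001,0,0,1],[0,0,0,0.001,0,0,1],[0,0,0,0.001,0,0,1],[0,0,0,-0.02,0,0,1],[0,0,0,-0.06,0,0,1],[0,0,0,-0.12,0,0,1],[0,0,0,-0.18,0,0,1],[0,0,0,-0.18,0,0,1],[0,0,0,-0.18,0,0,1]]' 60; python3 grip.py 17;python3 to.py .5706 .1932 .20 24.7
```

```text
time: 35.17
ee_pos: [0.5524, -0.353, 0.1865]
tcp_rot: [176.0, 89.9, 151.0]
wrist_force: [-0.2, 0.7, -3.7]
opening: 0.0151
[ 0.552  -0.3527  0.1854] 0.014409592747705539
t 35.275 pos [ 0.552  -0.3527  0.1854] q [-32.6  19.8  24.2  94.7  -0.   -7.5] F [-0.1077  0.3933 -3.2763] open 0.0144
jaw dir 64.94361224140431
row [40.2436 -0.2261  0.0537] [-0.0135  0.5024 -0.2144]
```

View pics/g17_s.png

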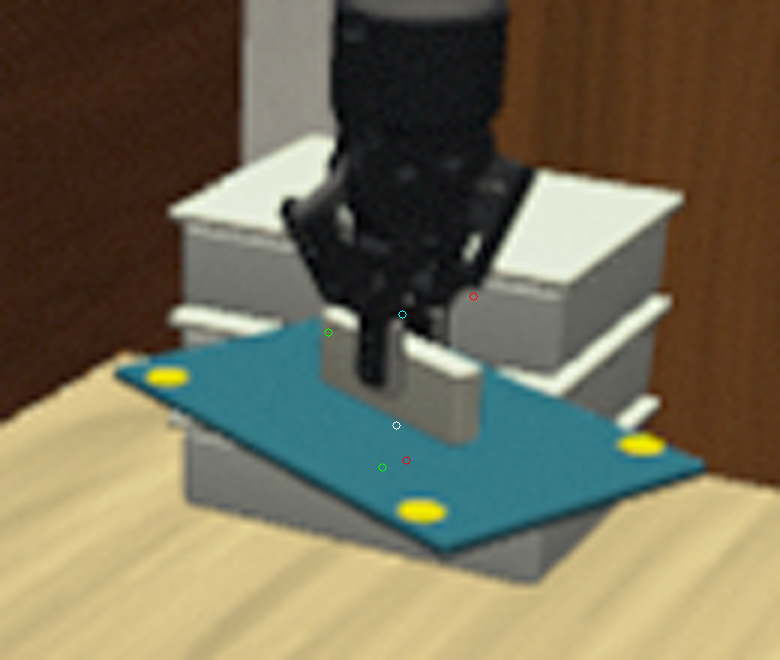

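```bash
python3 -m handwheel '[[1,0,0,-0.005,0.012,-0.005,1],[4,0,0,-0.012,0.045,-0.019,1],[8,0,0,-0.013,0.095,-0.041,1],[12,0,0,-0.013,0.145,-0.062,1],[16,0,0,-0.013,0.195,-0.083,1],[20,0,0,-0.013,0.245,-0.105,1],[24,0,0,-0.013,0.295,-0.126,1],[28,0,0,-0.013,0.345,-0.147,1],[32,0,0,-0.013,0.395,-0.168,1],[36,0,0,-0.013,0.445,-0.19,1],[39,0,0,-0.013,0.485,-0.207,1],[40.2,0,0,-0.013,0.502,-0.2144,1],[40.2,0,0,-0.013,0.502,-0.2144,1],[40.2,0,0,-0.013,0.502,-0.2144,1]]' 60; python3 - <<'E'
from h import *
s,t=pics(); save(s,"s9.png",(60,100,320,370),2.2); save(t,"t9.png",(50,110,290,270),3.3)
E
python3 to.py .5706 .1932 .15 24.7
```

```text
time: 37.02
ee_pos: [0.5705, 0.1923, 0.2009]
tcp_rot: [-82.7, 90.0, -147.9]
wrist_force: [0.1, -0.4, -4.0]
opening: 0.0152
t 37.125 pos [0.5709 0.1917 0.2011] q [18.6 12.1 16.5 94.5 -0.  83.9] F [-0.1575 -0.362  -2.6356] open 0.0151
jaw dir 24.697857330905762
row [-0.0021  0.0057  0.0108] [ 0.0511  0.0004 -0.0014]
```

View pics/s9.png

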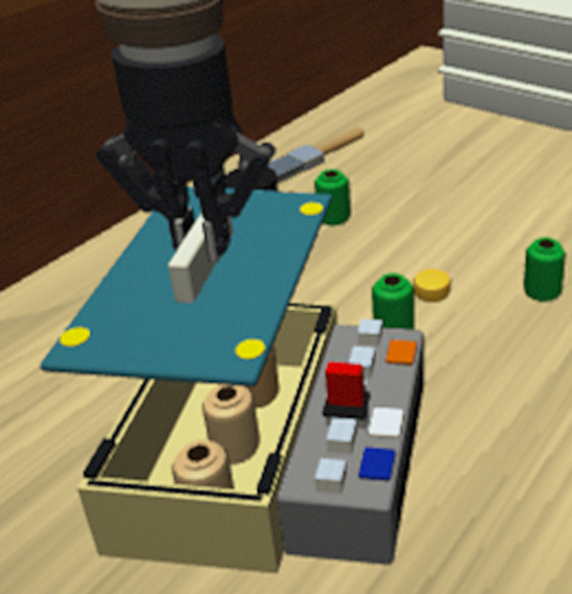

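View pics/t9.png

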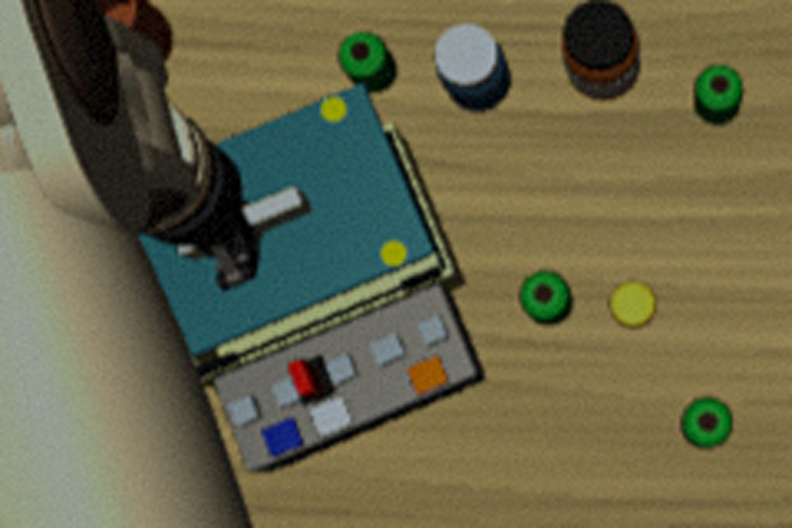

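```bash
python3 - <<'E'
from h import *
from scipy.optimize import least_squares
s,t=pics()
S=lambda u,v:np.array([60+(u+.5)/2.2-.5,100+(v+.5)/2.2-.5]);T=lambda u,v:np.array([50+(u+.5)/3.3-.5,110+(v+.5)/3.3-.5])
D=[(s,S(75,336),(.064,.095,0)),(s,S(250,348.5),(-.064,.095,0)),(s,S(311.5,209),(-.064,-.095,0)),(t,T(334,110),(.064,-.095,0)),(t,T(393,253),(-.064,-.095,0))]
f=lambda x:np.concatenate([proj(p,x[:3]+Rn.from_euler("ZYX",x[3:]).as_matrix()@np.array(b))-u for p,u,b in D])
r=least_squares(f,[.57,.19,.2,.43,0,0]);print(r.x[:3],np.degrees(r.x[3:]));print(r.fun.reshape(-1,2))
c=np.array([.5706,.1932]);a=np.radians(24.73);d=r.x[:2]-c;print("in box",np.cos(a)*d[0]+np.sin(a)*d[1],-np.sin(a)*d[0]+np.cos(a)*d[1])
E
```

```text
[0.5697 0.1917 0.2073] [24.9128  0.0348  0.34  ]
[[-0.3598  0.1091]
 [ 0.1904 -0.0363]
 [-0.1005 -0.086 ]
 [ 0.0009 -0.0493]
 [ 0.3666  0.3255]]
in box -0.0014343004301889532 -0.0009821163563351653
```

```bash
python3 -m handwheel '[[0,0,0,0.02,0.0014,-0.0015,1],[0,0,0,0.05,0.0014,-0.0015,1],[0,0,0,0.08,0.0014,-0.0015,1],[0,0,0,0.095,0.0014,-0.0015,1],[0,0,0,0.1,0.0014,-0.0015,1],[0,0,0,0.105,0.0014,-0.0015,1],[0,0,0,0.105,0.0014,-0.0015,1]]' 60; python3 - <<'E'
from h import *
s,t=pics(); save(s,"s10.png",(60,100,320,370),2.2)
E
python3 to.py .5706 .1932 .15 24.7
```

```text
time: 38.1
ee_pos: [0.5719, 0.1945, 0.0966]
tcp_rot: [85.5, 90.0, 20.2]
wrist_force: [-0.5, 0.2, -3.0]
opening: 0.0147
t 38.2 pos [0.572  0.1945 0.0969] q [18.8 11.6  4.5 82.8 -0.  84. ] F [ 0.5158 -0.4821 -4.0701] open 0.0147
jaw dir 24.744161620068027
row [ 0.0442  0.008  -0.0631] [-0.0531 -0.0018  0.0006]
```

View pics/s10.png

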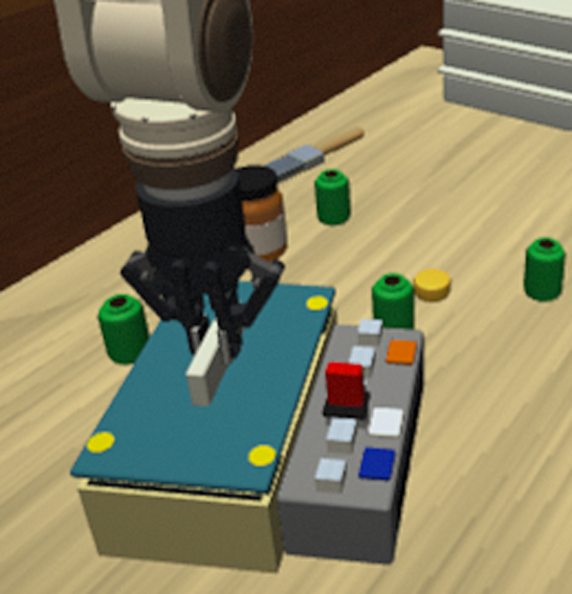

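```bash
python3 -m handwheel '[[0,0,0,0.004,0,0,1],[0,0,0,0.0075,0,0,1],[0,0,0,0.0085,0,0,1],[0,0,0,0.0085,0,0,1],[0,0,0,0.0085,0,0,1]]' 60;python3 to.py .5706 .1932 .15 24.7
```

```text
time: 38.83
ee_pos: [0.5717, 0.1945, 0.0882]
tcp_rot: [90.6, 90.0, 25.3]
wrist_force: [-2.0, -0.2, 5.2]
opening: 0.015
t 38.825 pos [0.5717 0.1945 0.0882] q [18.8 11.7  3.6 81.9  0.  84. ] F [-1.9846 -0.232   5.2349] open 0.015
jaw dir 24.747402936040178
row [ 0.0474 -0.0004 -0.0355] [-0.0618 -0.0015  0.0007]
```

```bash
python3 -m handwheel '[[0,0,0,0,0,0,0.3],[0,0,0,0,0,0,0.3],[0,0,0,0,0,0,0.3],[0,0,0,-0.03,0,0,0.3],[0,0,0,-0.07,0,0,1],[0,0,0,-0.07,0,0,1],[0,0,0,-0.07,0,0,1]]' 60; cat > lid.py <<'E'
from h import *
import sys
from scipy.optimize import least_squares
from fit import T as _T
E
python3 - <<'E'
from h import *
from bx import W
s,t=pics(); save(s,"s11.png",(80,190,260,370),4.2/1.4); save(t,"t11.png",(80,150,230,270),5)
for i,(x,y) in enumerate(((-.064,-.095),(-.064,.095),(.064,-.095),(.064,.095))):
    w=W(x,y); print(i,w,delta(np.r_[w,.11],24.73))
E
```

```text
time: 39.7
ee_pos: [0.5716, 0.1944, 0.157]
tcp_rot: [-98.7, 90.0, -163.9]
wrist_force: [-0.1, 0.9, -0.6]
opening: 0.0004
0 [0.5522 0.0801] (array([ 0.0165, -0.0126,  0.1128]), array([ 0.0463, -0.0649,  0.0957]))
1 [0.4727 0.2527] (array([ 0.0165, -0.0126,  0.1128]), array([ 0.0463, -0.0649, -0.0943]))
2 [0.6685 0.1337] (array([ 0.0165, -0.0126,  0.1128]), array([0.046 , 0.0631, 0.0957]))
3 [0.589  0.3063] (array([ 0.0165, -0.0126,  0.1128]), array([ 0.0461,  0.0631, -0.0943]))
```

View pics/s11.png

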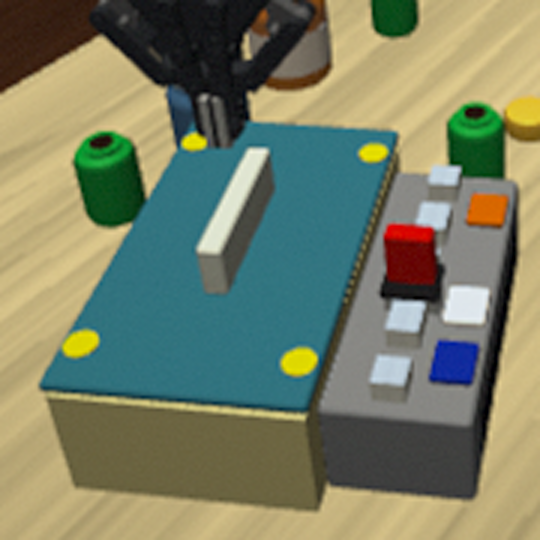

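View pics/t11.png

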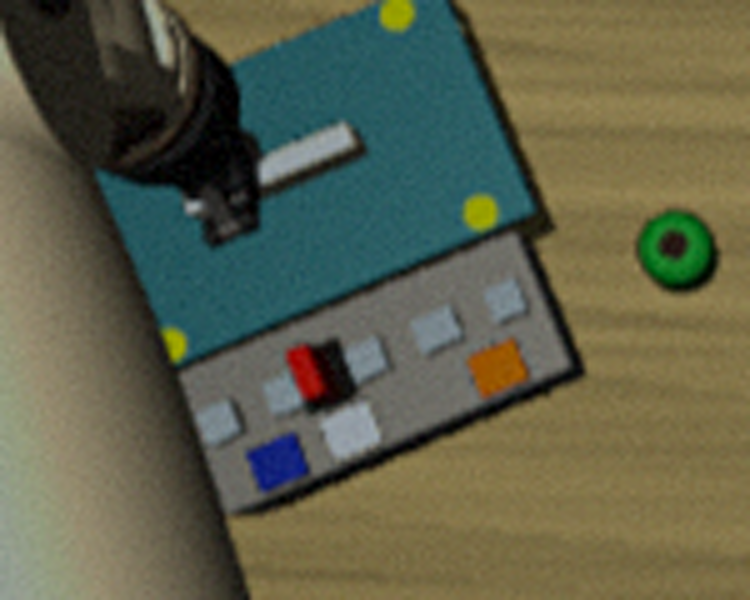

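```bash
python3 -m handwheel '[[0,0,0,0,-0.032,0.048,1],[0,0,0,0,-0.065,0.0957,1],[0,0,0,0,-0.065,0.0957,1],[0,0,0,0.05,-0.065,0.0957,1],[0,0,0,0.066,-0.065,0.0957,1],[0,0,0,0.07,-0.065,0.0957,1],[0,0,0,0.073,-0.065,0.0957,1],[0,0,0,0.073,-0.065,0.0957,1]]' 60; python3 grip.py 18
```

```text
time: 40.8
ee_pos: [0.5532, 0.0806, 0.0856]
tcp_rot: [74.4, 89.9, 9.1]
wrist_force: [0.1, -0.1, -0.4]
opening: -0.0001
[0.5532 0.0805 0.0855] 5.098494600966613e-05
```

View pics/g18_s.png

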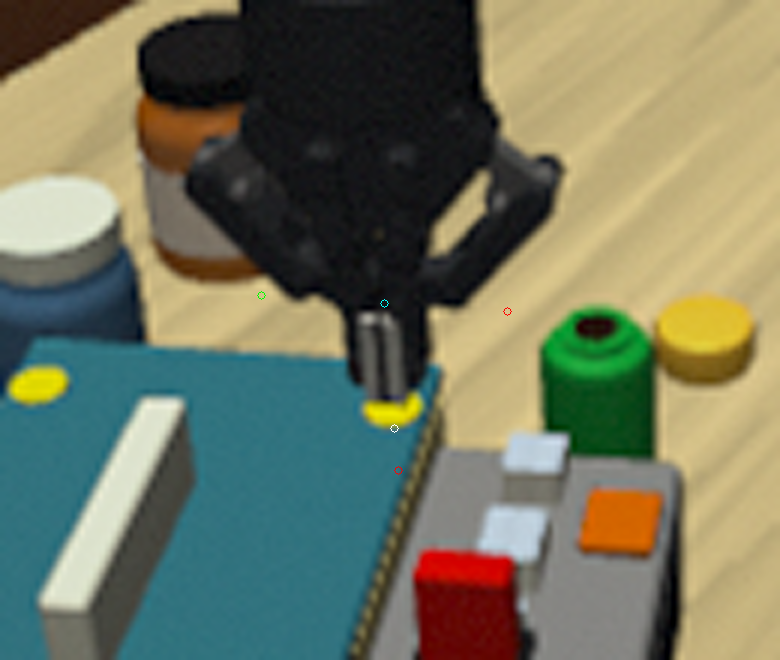

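```bash
python3 -m handwheel '[[0,0,0,0.003,0,0,1],[0,0,0,0.005,0,0,1],[0,0,0,0.005,0,0,1]]' 60; python3 -m handwheel '[[0,0,0,0.0015,0,0,1],[0,0,0,0.003,0,0,1],[0,0,0,0.003,0,0,1]]' 60
```

```text
time: 41.28
ee_pos: [0.5526, 0.0802, 0.0793]
tcp_rot: [-103.7, 90.0, -168.9]
wrist_force: [-0.4, 0.6, 0.4]
opening: -0.0
time: 41.65
ee_pos: [0.5528, 0.0803, 0.077]
tcp_rot: [66.6, 90.0, 1.4]
wrist_force: [-0.5, 0.3, 4.0]
opening: 0.0
```

```bash
python3 -m handwheel '[[0,0,0,0.0015,0,0,1],[0,0,0,0.003,0,0,1],[0,0,0,0.003,0,0,1]]' 60; python3 -m handwheel '[[0,0,0,0.001,0,0,1],[0,0,0,0.002,0,0,1],[0,0,0,0.002,0,0,1]]' 60; python3 -m handwheel '[[0,0,0,0.001,0,0,1],[0,0,0,0.002,0,0,1],[0,0,0,0.002,0,0,1]]' 60
```

```text
time: 42.02
ee_pos: [0.5528, 0.0802, 0.0746]
tcp_rot: [58.8, 89.9, -6.5]
wrist_force: [-3.7, -1.6, 8.8]
opening: -0.0002
time: 42.4
ee_pos: [0.5528, 0.0801, 0.0727]
tcp_rot: [52.0, 89.9, -13.3]
wrist_force: [-4.5, -2.6, 10.5]
opening: 0.0002
time: 42.78
ee_pos: [0.553, 0.0801, 0.0723]
tcp_rot: [64.4, 89.9, -0.9]
wrist_force: [-7.7, -2.8, 20.5]
opening: 0.0
```

```bash
python3 -m handwheel '[[0,0,0,-0.03,0,0,1],[0,0,0,-0.03,0.06,0,1],[0,0,0,-0.03,0.128,0,1],[0,0,0,-0.03,0.128,0,1],[0,0,0,-0.03,0.128,0,1],[0,0,0,-0.015,0.128,0,1],[0,0,0,-0.008,0.128,0,1],[0,0,0,-0.006,0.128,0,1],[0,0,0,-0.004,0.128,0,1],[0,0,0,-0.004,0.128,0,1]]' 60; python3 grip.py 19
```

```text
time: 44.02
ee_pos: [0.6683, 0.1334, 0.0748]
tcp_rot: [55.2, 90.0, -10.1]
wrist_force: [-3.5, -1.5, 5.0]
opening: -0.0
[0.6683 0.1334 0.0748] -0.0001115376962104059
```

View pics/g19_s.png

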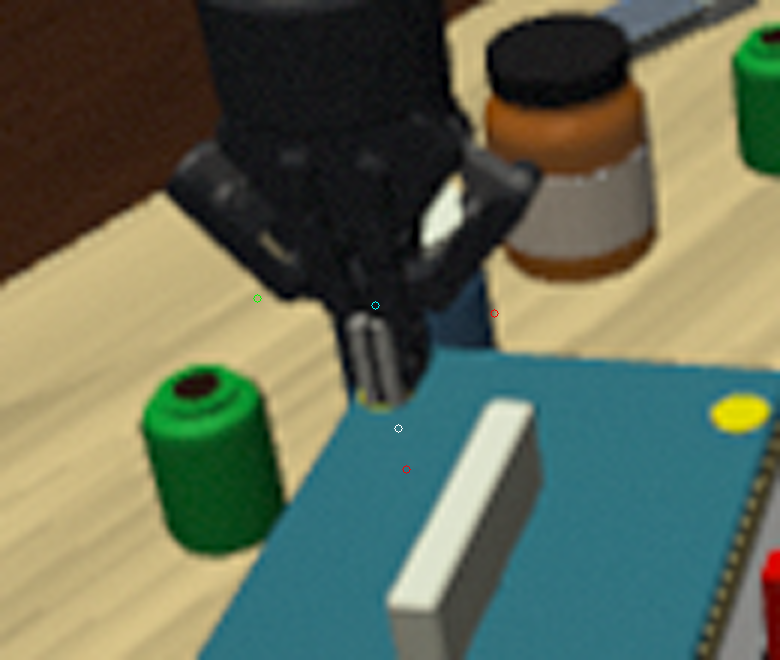

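```bash
python3 -m handwheel '[[0,0,0,0.0015,0,0,1],[0,0,0,0.003,0,0,1],[0,0,0,0.003,0,0,1]]' 60; python3 -m handwheel '[[0,0,0,0.001,0,0,1],[0,0,0,0.002,0,0,1],[0,0,0,0.002,0,0,1]]' 60
```

```text
time: 44.5
ee_pos: [0.6684, 0.1333, 0.0723]
tcp_rot: [59.8, 89.9, -5.5]
wrist_force: [-4.3, -1.9, 7.3]
opening: -0.0004
time: 44.88
ee_pos: [0.6685, 0.1334, 0.0722]
tcp_rot: [69.5, 89.9, 4.2]
wrist_force: [-8.6, -3.0, 18.6]
opening: 0.0001
```

```bash
python3 -m handwheel '[[0,0,0,-0.03,0,0,1],[0,0,0,-0.03,0,-0.06,1],[0,0,0,-0.03,0,-0.12,1],[0,0,0,-0.03,0,-0.19,1],[0,0,0,-0.03,0,-0.19,1],[0,0,0,-0.03,0,-0.19,1],[0,0,0,-0.016,0,-0.19,1],[0,0,0,-0.01,0,-0.19,1],[0,0,0,-0.007,0,-0.19,1],[0,0,0,-0.007,0,-0.19,1]]' 60; python3 grip.py 20;python3 -m handwheel '[[0,0,0,0.0015,0,0,1],[0,0,0,0.003,0,0,1],[0,0,0,0.003,0,0,1]]' 60; python3 -m handwheel '[[0,0,0,0.001,0,0,1],[0,0,0,0.002,0,0,1],[0,0,0,0.002,0,0,1]]' 60
```

```text
time: 46.12
ee_pos: [0.5897, 0.3052, 0.0754]
tcp_rot: [-41.2, 90.0, -106.6]
wrist_force: [-0.6, -1.5, 1.8]
opening: 0.0001
[0.5897 0.3056 0.0754] 0.00017565168448543074
time: 46.6
ee_pos: [0.5898, 0.3058, 0.0732]
tcp_rot: [41.1, 89.9, -24.2]
wrist_force: [-1.5, -5.0, 5.5]
opening: -0.0001
time: 46.98
ee_pos: [0.5899, 0.3059, 0.072]
tcp_rot: [65.7, 89.9, 0.4]
wrist_force: [-1.2, -4.1, 10.8]
opening: -0.0001
```

View pics/g20_s.png

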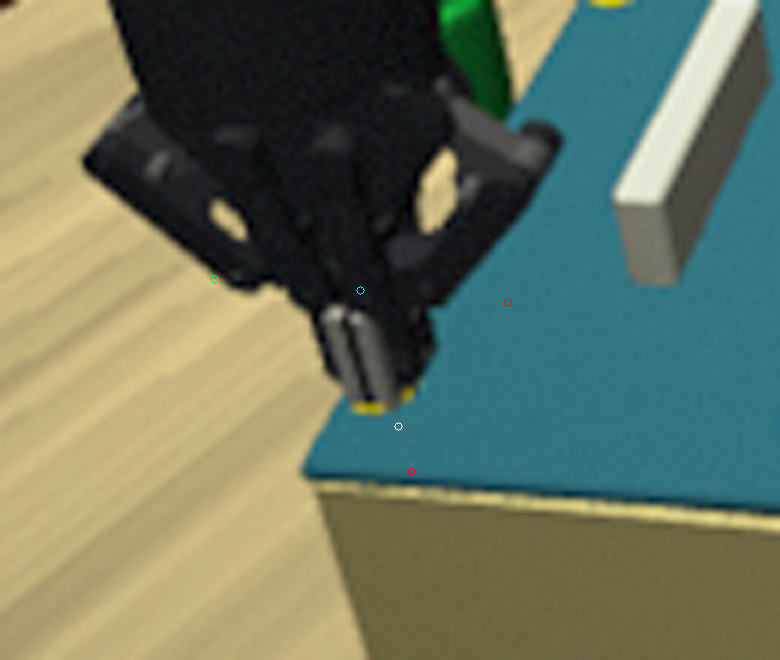

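```bash
python3 -m handwheel '[[0,0,0,0.001,0,0,1],[0,0,0,0.002,0,0,1],[0,0,0,0.002,0,0,1]]' 60;  python3 -m handwheel '[[0,0,0,0.001,0,0,1],[0,0,0,0.002,0,0,1],[0,0,0,0.002,0,0,1]]' 60
```

```text
time: 47.35
ee_pos: [0.59, 0.306, 0.0718]
tcp_rot: [77.6, 89.8, 12.3]
wrist_force: [-5.9, -6.6, 21.6]
opening: -0.0002
time: 47.72
ee_pos: [0.5901, 0.306, 0.0717]
tcp_rot: [82.4, 89.7, 17.1]
wrist_force: [-10.6, -8.4, 32.1]
opening: -0.0001
```

Corner 3 is home at 0.0718. Next is corner 1 (-x +y).

```bash
python3 -m handwheel '[[0,0,0,-0.03,0,0,1],[0,0,0,-0.03,-0.06,0,1],[0,0,0,-0.03,-0.128,0,1],[0,0,0,-0.03,-0.128,0,1],[0,0,0,-0.03,-0.128,0,1],[0,0,0,-0.018,-0.128,0,1],[0,0,0,-0.012,-0.128,0,1],[0,0,0,-0.008,-0.128,0,1],[0,0,0,-0.008,-0.128,0,1]]' 60; python3 grip.py 21;python3 -m handwheel '[[0,0,0,0.001,0,0,1],[0,0,0,0.002,0,0,1],[0,0,0,0.002,0,0,1]]' 60; python3 -m handwheel '[[0,0,0,0.001,0,0,1],[0,0,0,0.002,0,0,1],[0,0,0,0.002,0,0,1]]' 60;python3 -m handwheel '[[0,0,0,0.001,0,0,1],[0,0,0,0.002,0,0,1],[0,0,0,0.002,0,0,1]]' 60
```

```text
time: 48.85
ee_pos: [0.4734, 0.253, 0.074]
tcp_rot: [-90.9, 90.0, -156.2]
wrist_force: [0.6, 0.5, 0.2]
opening: 0.0005
[0.4733 0.2529 0.0741] -0.00022887667328866019
time: 49.32
ee_pos: [0.4733, 0.2529, 0.073]
tcp_rot: [92.3, 90.0, 27.0]
wrist_force: [-1.0, -0.2, 5.3]
opening: -0.0001
time: 49.7
ee_pos: [0.4733, 0.2529, 0.0714]
tcp_rot: [97.1, 90.0, 31.8]
wrist_force: [-2.9, -0.5, 8.3]
opening: 0.0002
time: 50.08
ee_pos: [0.4733, 0.253, 0.0713]
tcp_rot: [94.8, 89.9, 29.5]
wrist_force: [-7.8, -4.0, 21.8]
opening: -0.0003
```

View pics/g21_s.png

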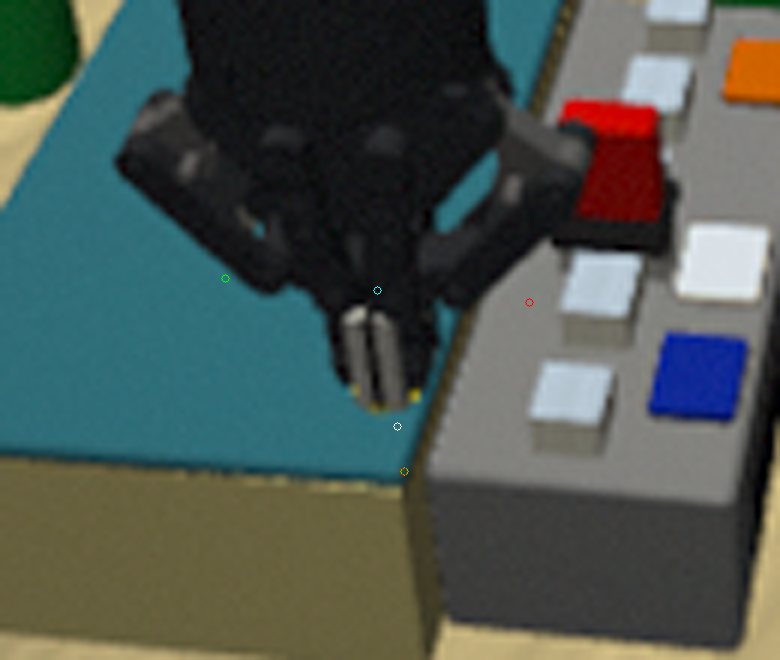

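```bash
python3 -m handwheel '[[0,0,0,-0.03,0,0,1],[0,0,0,-0.03,0,0.06,1],[0,0,0,-0.03,0,0.12,1],[0,0,0,-0.03,0,0.19,1],[0,0,0,-0.03,0,0.19,1],[0,0,0,-0.03,0,0.19,1],[0,0,0,-0.012,0,0.19,1],[0,0,0,-0.006,0,0.19,1],[0,0,0,-0.003,0,0.19,1],[0,0,0,0,0,0.19,1],[0,0,0,0,0,0.19,1]]' 60; python3 -m handwheel '[[0,0,0,0.001,0,0,1],[0,0,0,0.002,0,0,1],[0,0,0,0.002,0,0,1]]' 60
python3 -m handwheel '[[0,0,0,-0.03,0,0,1],[0,0,0,-0.03,0.06,0,1],[0,0,0,-0.03,0.128,0,1],[0,0,0,-0.03,0.128,0,1],[0,0,0,-0.03,0.128,0,1],[0,0,0,-0.015,0.128,0,1],[0,0,0,-0.008,0.128,0,1],[0,0,0,-0.004,0.128,0,1],[0,0,0,0,0.128,0,1],[0,0,0,0,0.128,0,1]]' 60
```

```text
time: 51.45
ee_pos: [0.5518, 0.0814, 0.0713]
tcp_rot: [127.5, 89.9, 62.3]
wrist_force: [-13.2, 1.0, 22.2]
opening: 0.0004
time: 51.82
ee_pos: [0.5519, 0.0813, 0.0712]
tcp_rot: [97.9, 89.9, 32.7]
wrist_force: [-17.8, -0.1, 36.3]
opening: 0.0
time: 53.08
ee_pos: [0.6682, 0.1335, 0.0713]
tcp_rot: [74.9, 89.8, 9.7]
wrist_force: [-14.9, -2.8, 24.6]
opening: -0.0001
```

Corners 0 and 2 are now firmly home as well. I'll re-press corner 3, then back off and look.

```bash
python3 -m handwheel '[[0,0,0,-0.03,0,0,1],[0,0,0,-0.03,0,-0.06,1],[0,0,0,-0.03,0,-0.12,1],[0,0,0,-0.03,0,-0.19,1],[0,0,0,-0.03,0,-0.19,1],[0,0,0,-0.03,0,-0.19,1],[0,0,0,-0.015,0,-0.19,1],[0,0,0,-0.006,0,-0.19,1],[0,0,0,-0.002,0,-0.19,1],[0,0,0,0.001,0,-0.19,1],[0,0,0,0.001,0,-0.19,1]]' 60; python3 -m handwheel '[[0,0,0,-0.03,0,0,1],[0,0,0,-0.03,-0.06,0,1],[0,0,0,-0.03,-0.128,0,1],[0,0,0,-0.03,-0.128,0,1],[0,0,0,-0.03,-0.128,0,1],[0,0,0,-0.012,-0.128,0,1],[0,0,0,-0.005,-0.128,0,1],[0,0,0,0,-0.128,0,1],[0,0,0,0,-0.128,0,1]]' 60;python3 -m handwheel '[[0,0,0,-0.03,0,0,1],[0,0,0,-0.08,0,0,0.1],[0,0,0,-0.08,0.1,0,0.1],[0,0,0,-0.08,0.2,0,0.1],[0,0,0,-0.08,0.2,0,0.1],[0,0,0,-0.08,0.2,0,0.1]]' 30; python3 - <<'E'
from h import *
s,t=pics(); save(s,"s12.png",(80,190,260,370),3); save(t,"t12.png",(80,150,230,270),5)
E
```

```text
time: 54.45
ee_pos: [0.5899, 0.305, 0.0712]
tcp_rot: [83.5, 89.8, 18.2]
wrist_force: [-14.5, -8.4, 39.6]
opening: 0.0
time: 55.58
ee_pos: [0.4741, 0.253, 0.0711]
tcp_rot: [87.4, 89.8, 22.1]
wrist_force: [-17.9, -10.8, 50.8]
opening: -0.0003
time: 56.32
ee_pos: [0.6574, 0.3376, 0.139]
tcp_rot: [-87.1, 89.7, -152.3]
wrist_force: [-0.3, 0.0, -0.5]
opening: 0.0386
```

View pics/s12.png

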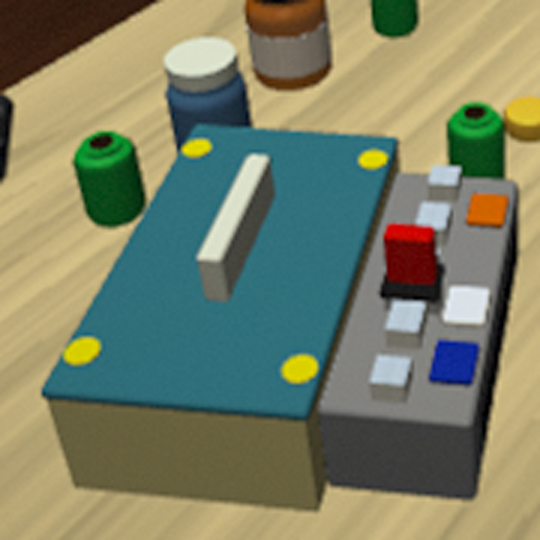

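View pics/t12.png

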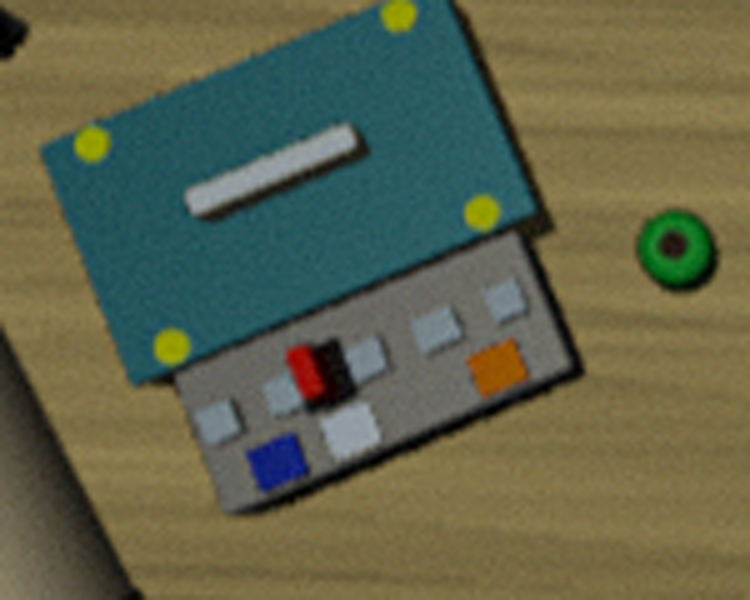

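```bash
python3 - <<'E'
from h import *
s,t=pics()
def dots(p):
    h=cv2.cvtColor(cv2.resize(p["frame"],None,fx=4,fy=4,interpolation=cv2.INTER_CUBIC),cv2.COLOR_RGB2HSV).astype(int)
    m=((abs(h[:,:,0]-29)<6)&(h[:,:,1]>170)&(h[:,:,2]>70)).astype(np.uint8)
    n,l,st,ce=cv2.connectedComponentsWithStats(m);return [(ce[i]+.5)/4-.5 for i in range(1,n) if st[i,4]>200]
from bx import W
ds,dt=dots(s),dots(t)
for i,(x,y) in enumerate(((-.064,-.095),(-.064,.095),(.064,-.095),(.064,.095))):
    w=np.r_[W(x,y),.088]; 
    a=min(ds,key=lambda q:np.linalg.norm(q-proj(s,w)));b=min(dt,key=lambda q:np.linalg.norm(q-proj(t,w)))
    X=tri((s,t),(a,b));print(i,X,"resid s",a-proj(s,w),"t",b-proj(t,w))
E
python3 bx.py -.115 .0225
```

```text
0 [0.5535 0.0817 0.0896] resid s [-0.7919 -0.3534] t [-0.6776 -0.6253]
1 [0.4732 0.2539 0.0903] resid s [-0.6716 -0.5256] t [-0.7301 -0.2909]
2 [0.6693 0.1355 0.0893] resid s [-0.8229 -0.1468] t [-0.7524 -0.4857]
3 [0.5892 0.3075 0.0899] resid s [-0.5824 -0.3132] t [-0.8117 -0.3493]
[0.45673402 0.1655271 ]
```

```bash
python3 to.py .4568 .1650 .16 114.7
```

```text
t 56.525 pos [0.6547 0.3365 0.144 ] q [27.2 31.9 36.1 94.2  0.  92.5] F [-0.5074 -0.1748  0.036 ] open 0.0384
jaw dir 24.74294875325862
row [-89.957   -0.0825   0.0882] [-0.0156 -0.2516  0.0729]
```

```bash
python3 -m handwheel '[[-30,0,0,-0.0156,-0.06,0.02,0.1],[-90,0,0,-0.0156,-0.2516,0.0729,0.1],[-90,0,0,-0.0156,-0.2516,0.0729,0.1],[-90,0,0,-0.0156,-0.2516,0.0729,0.1],[-90,0,0,-0.0156,-0.2516,0.0729,0.1],[-90,0,0,-0.0156,-0.2516,0.0729,0.1],[-90,0,0,-0.0156,-0.2516,0.0729,0.1],[-90,0,0,-0.0156,-0.2516,0.0729,0.1],[-90,0,0,-0.0156,-0.2516,0.0729,0.1],[-90,0,0,-0.0156,-0.2516,0.0729,0.1],[-90,0,0,-0.0156,-0.2516,0.0729,0.1]]' 30; python3 grip.py 22;python3 to.py .4568 .1650 .089 114.7
```

```text
time: 57.9
ee_pos: [0.4564, 0.1649, 0.1615]
tcp_rot: [-5.7, 89.9, 19.0]
wrist_force: [-0.9, -1.5, 0.0]
opening: 0.0384
[0.4566 0.165  0.1613] 0.03809002958479235
t 58.0 pos [0.4566 0.165  0.1613] q [19.9 -4.6 -5.5 89.1  0.  -4.8] F [ 0.2866 -0.6103  0.4354] open 0.0381
jaw dir 114.68738169604487
row [-0.0126  0.0274  0.0004] [ 0.0723 -0.0001  0.0002]
```

View pics/g22_s.png

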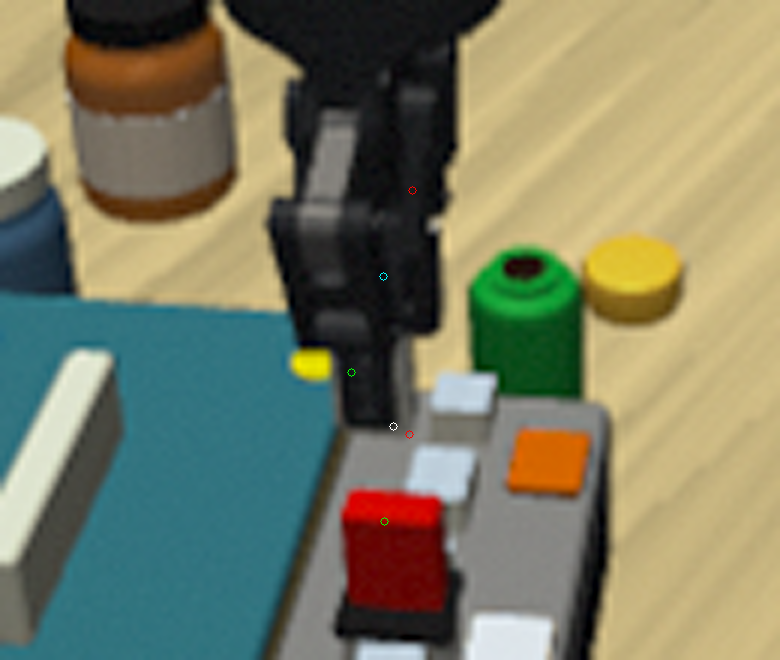

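```bash
python3 -m handwheel '[[0,0,0,0.035,0,0,0.1],[0,0,0,0.065,0,0,0.1],[0,0,0,0.072,0,0,0.1],[0,0,0,0.072,0,0,0.1],[0,0,0,0.072,0,0,1],[0,0,0,0.072,0,0,1],[0,0,0,0.072,0,0,1],[0,0,0,0.072,0,0,1],[0,0,0,0.072,0,0,1],[0,0,0,0.06,0,0,1],[0,0,0,0.048,0,0,1],[0,0,0,0.048,0,0,1],[0,0,0,0.048,0,0,1]]' 30; python3 grip.py 23
```

```text
time: 59.62
ee_pos: [0.4571, 0.1651, 0.1132]
tcp_rot: [-6.5, 90.0, 18.2]
wrist_force: [3.3, 1.5, -1.6]
opening: 0.0135
[0.457  0.1651 0.113 ] 0.013193884763813942
```

View pics/g23_s.png

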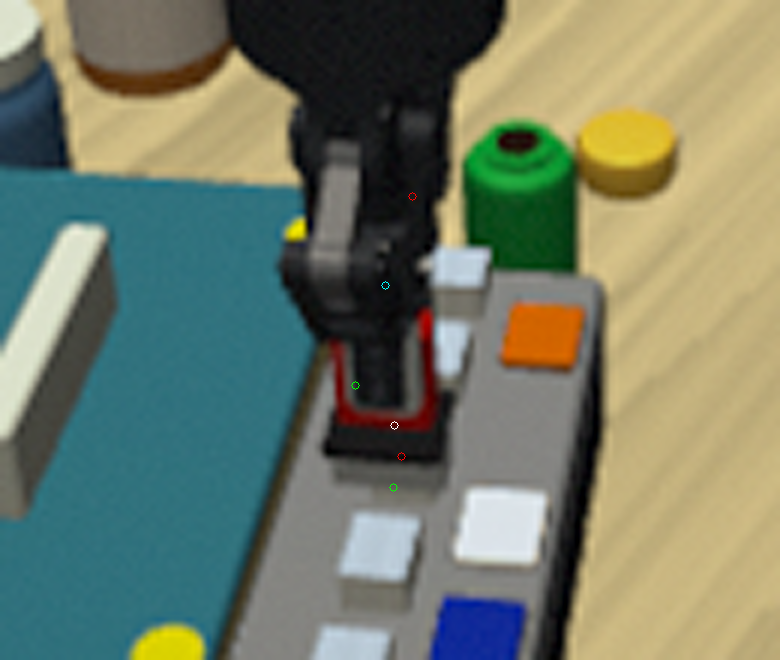

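Lifted clear. Now over to the blue notch, down, release and retreat.

```bash
python3 -m handwheel '[[0,0,0,0,0.022,0,1],[0,0,0,0,0.045,0,1],[0,0,0,0,0.045,0,1],[0,0,0,0,0.045,0,1],[0,0,0,0.012,0.045,0,1],[0,0,0,0.023,0.045,0,1],[0,0,0,0.023,0.045,0,1],[0,0,0,0.023,0.045,0,1]]' 30; python3 -m handwheel '[[0,0,0,0,0,0,0.1],[0,0,0,0,0,0,0.1],[0,0,0,0,0,0,0.1],[0,0,0,-0.04,0,0,0.1],[0,0,0,-0.1,0,0,0.1],[0,0,0,-0.13,-0.08,-0.06,0.1],[0,0,0,-0.13,-0.2,-0.1,0.1],[0,0,0,-0.13,-0.3,-0.1,0.1],[0,0,0,-0.13,-0.3,-0.1,0.1],[0,0,0,-0.13,-0.3,-0.1,0.1],[0,0,0,-0.13,-0.3,-0.1,0.1]]'; python3 - <<'E'
from h import *
from bx import W
s,t=pics(); save(s,"s13.png",None,1.5); save(t,"t13.png",None,1.5);save(s,"s13c.png",(80,190,270,370),3)
hsv=cv2.cvtColor(s["frame"],cv2.COLOR_RGB2HSV);m=(((hsv[:,:,0]<4)|(hsv[:,:,0]>176))&(hsv[:,:,1]>200)).astype(np.uint8)
n,l,st,ce=cv2.connectedComponentsWithStats(m);print([(ce[i],st[i]) for i in range(1,n) if st[i,4]>50])
for z in(.113,.127): print(proj(s,np.r_[W(-.115,.0675),z]))
E
```

```text
time: 60.72
ee_pos: [0.4383, 0.206, 0.0899]
tcp_rot: [7.2, 90.0, 32.0]
wrist_force: [5.4, 2.4, 1.7]
opening: 0.0131
time: 62.1
ee_pos: [0.4728, -0.1116, 0.2197]
tcp_rot: [165.6, 89.9, -169.9]
wrist_force: [-0.0, 0.5, -0.3]
opening: 0.0386
[(array([211.2082, 292.5953]), array([202, 283,  19,  21, 341], dtype=int32))]
[212.273  292.8059]
[211.7917 286.8109]
```

View pics/s13c.png

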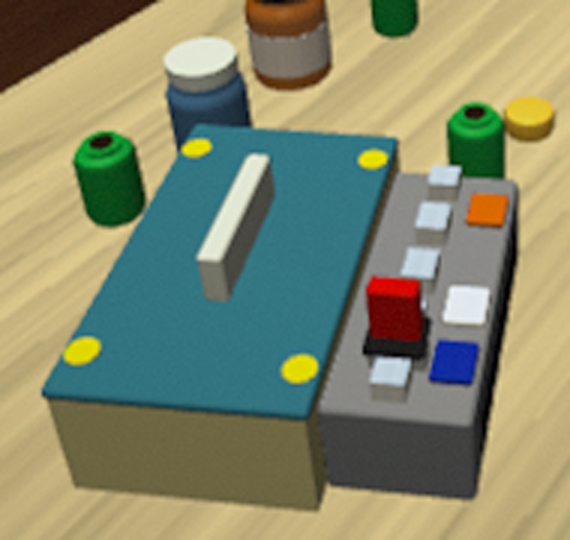

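View pics/t13.png

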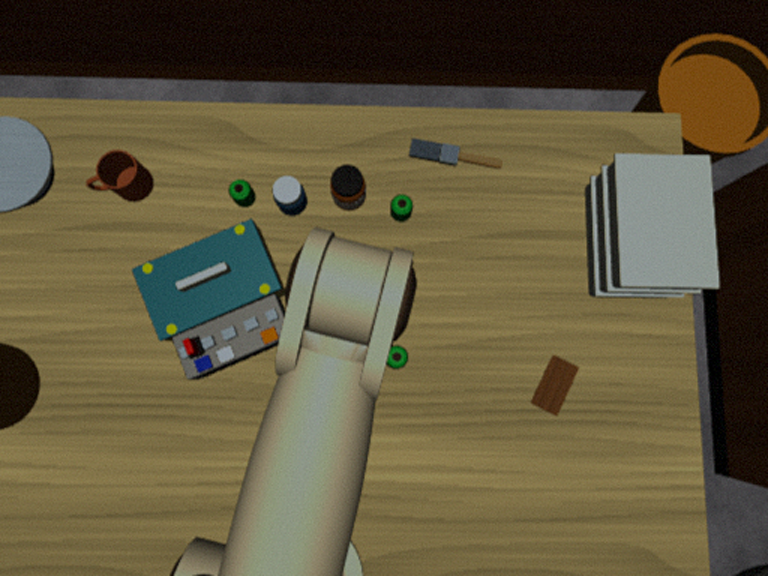

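The knob centroid is at (211.2,292.6); fully down in the blue notch predicts (212.3,292.8). The lid is flush and nothing else has moved, so I'm handing in.

```bash
python3 -c "
from workcell import bot
print(bot.job_done(), bot.get_obs()['time'])"
```

```text
the job is handed in; nothing more can be done
the job is handed in; nothing more can be done
```

The job is done and handed in at about 62 s of the 210 s allowed; no verdict was reported.

**What I did**
- I moved the vent knob to the white (open) notch.
- I stood all three vases present (two pale, one tan) in a row in the box and put the lid on. I left the green look-alikes alone.
- I pressed the lid at its four corners, going round twice, with the vent still open.
- Then I moved the knob to the blue (shut) notch and backed the arm clear.

**Last checks**
- **Knob:** in the side picture it sits within about 1 pixel of where it should be when fully down beside the blue tile.
- **Lid:** every corner stopped hard at the same height on the second round, within 0.2 mm. The yellow dots triangulate to 89–90 mm against 88 mm nominal. That is even to about 1 mm and within the camera's 2 mm calibration.
- **Vases:** all three stood upright in the box in the last picture before the lid went on. They can't be seen under it now.
- **Other objects:** the jars and wooden rib look unmoved in the last pictures. The sponge is hidden by the arm in the last top view but looks in place in the side view.

**What disagreed**
- **Gripper height:** the fingertips were about 30 mm higher than the stated tool geometry. My first try at the knob closed above it and moved nothing, so I corrected for the difference from then on.
- **Network detections:** the trained networks found only some of the vases, so I located them by hand in both pictures.

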